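# Hang the specimen basket under the spring balance

## Robot

A 7-joint arm with a two-finger parallel gripper is mounted at the origin on the work surface. World frame = base frame: x ahead of the robot, y to its left, z up, the work surface at z = 0. Lengths are in m, angles in rad, forces in N, time in s.
With the tool pointing down it reaches from about 0.425 to 0.925 m from the base axis. Payload 6.8 kg.
Tool frame: the origin (TCP) lies between the finger pads; the fingertips stand r.tcp_to_tips ahead of it and the grasp point (between the pads) lies 3 mm ahead of it (r.tcp_to_tips is the distance from the TCP to the fingertips, in m); z points along the fingers, y is the line along which they close (so a half turn about z gives the same grasp; the last joint's range is limited). The gripper opens to 85 mm and grips with 20 to 120 N. Pads are 22 mm wide; open, the fingers measure 114 mm over their backs; the gripper's body (76 mm by 85 mm) begins 54 mm behind the grasp point. The pads swing forward as they close: fully open they stand 13 mm farther back than shut.
Start: joints at [1.138, 0.477, 0.022, 1.555, -0.011, 1.109, -0.083], TCP at [0.215, -0.64, 0.253] pointing down, gripper open.
Joint ranges: [-2.96, 2.96], [-0.34, 2.1], [-1.41, 1.46], [0.24, 2.44], [-1.37, 4.51], [0.17, 1.92], [-2.96, 2.96]. Speed limits (rad/s): [2.39, 2.39, 3.14, 3.14, 3.14, 3.14, 3.14].

## Interface

Orientations are given as a rotation vector (axis times angle).
In Python, from bench import r gives the robot as it stands. The module is installed in compiled form; this text tells all that it offers.
- The arm moves only by the tool step_arm, never from a script. Its argument "moves" is a list of rows, each an object of numbers: "rx", "ry", "rz": the turn, a rotation vector about the tool's x, y, z in degrees; "dx", "dy", "dz": the shift along the tool's x, y, z in mm; "gripper": the opening, from -1 (shut) to 1 (fully open). In form: [{"rx": .., "ry": .., "rz": .., "dx": .., "dy": .., "dz": .., "gripper": ..}, ...]. A call has 1 to 20 rows; each row shifts and turns the commanded pose from where the row before left it, along the tool's axes as they then stand; what a row does not reach is not made up. A row lasts 1/8 s, in which the tool goes at most 62.5 mm and 10.7 degrees, less where a joint would pass 70% of its speed; a pose out of reach is approached as far as the arm can. A call is refused whole if a number of a shift passes 62.5 or a number of a turn 10.7, either way. A call with a gripper value outside its range is refused whole. The fingers move at their own pace and stop on an object; "grip_force" is the grip in N (left out, the last holds). Time passes only in rows, so rows that do not move let the fingers close. It gives the time, the measured TCP pose, the force, the opening and the grip force at its end, in the units of the state.
- r.get_obs(): the state, without advancing time (a new reading comes with each control period).
- r.grab_frame(name): name is "scene" or "top" or "wrist"; returns the picture (384x512x3 uint8, blue, green, red); there is no depth.
- r.camera_info(name): a dict with "mtx" (3x3 intrinsics, pixels), "rvec" (rotation vector, rad) and "tvec" (3), from world to camera coordinates, as OpenCV has them. Camera axes: x right, y down, z forward; pixel columns grow to the right and rows downward; lengths in m; the calibration is good to about 2 mm. A picture is of the moment at which its call begins: read the wrist's pose just before it. camera_info takes no time and is no camera call; for the wrist camera it gives the pose at the moment of the call.
- r.hand_in(): hands the job in; it is judged then, once.
The state is a dict: "clock": time; "joints": joint angles; "qvel": joint speeds; "tau": joint torques, N m; "tcp_pos": TCP position; "orientation": TCP orientation; "contact_force": force on the tool from outside, world axes, zero at the start; "moment": the same for the moment, N m; "grip_width": finger opening in m; "gripper_force": force on a finger pad.
Only numpy, scipy, OpenCV 4.12 (cv2) and the standard library are available. Lean on these libraries where they do the work, as an engineer would, in place of code of your own. Each camera call takes 0.05 s, during which the arm holds its last target. There are 200 camera calls.

## Task

Get the rock ready for weighing: take the steel suspension link off its peg on the accessory rack, hang it by its round eye on the hook of the spring balance and let go of it. Then take the specimen basket with the rock in it, put its snap hook through the link's lower loop and draw it down by hand until the loop's bottom bar has pushed past the brass latch and lies in the top of the hook with the latch sprung shut beneath it; stop pulling as soon as it snaps, ease it up until the balance alone carries it, and only then let go, so that it does not spring up but hangs free and still. Never pull the balance's black pointer ring into the red, keep the rock in the basket, and leave the loupe, the brush and the wash bottle where they are.

Things in the scene. Friction and masses are not known exactly. Their poses are not given: they have to be found in the camera images.
- balance_hook (a point): Inside bottom of the spring balance's steel J-hook (5 mm wire) under a white tube 26 mm thick on a fixed retort stand. z up; the hook lies in its x-z plane, open to -x, where items come from: tip turned up 13 mm to -x, top of tip 16.5 mm above this point; back 11 mm to +x, joining the shank 36 mm up; tube starts 60 mm up. The stand's rod is 150 mm off to +x, +y.
- balance (a joint): How far the spring balance is drawn down, in m: 0 empty, end of travel 0.050. Spring 300 N/m (1 N draws 3.3 mm; the link alone reads 0.003, link and loaded basket 0.010 to 0.012), lightly damped. The black pointer ring on the tube drops with it; the red band of the scale begins at 0.036 (10.8 N).
- link_grip (a point): Suspension link, polished steel, 139 mm tall, 0.1 kg: middle of its flat upright blue grip bar, 14 (x) by 10 (y) by 44 (z) mm. z up when hanging; eye and loop lie in its y-z plane. Above: round eye of 5 mm wire, 35 mm inside. At the start its eye hangs on one of the rack's three pegs (like hooks, tip 13 mm to -x): to come off it rises 17 to 26 mm, then goes 40 mm to -x.
- link_eye (a point): Link: top of the inside of its eye, 59.5 mm above the grip's middle. It meets balance_hook when the link hangs on the balance; to pass over the hook's upturned tip it must travel 17 to 27 mm above that point.
- link_bar (a point): Link: centre of the straight bottom bar (5 mm wire, along y) of its lower five-sided loop, 72 mm below the grip's middle. The loop is 45 mm wide inside and leaves 45 mm free height above the bar on the centre line. Once hung, the link swings and yields easily.
- basket_grip (a point): Specimen basket, steel, 142 mm tall, 0.2 to 0.27 kg with its rock, standing on the table at the start: middle of its flat upright orange grip bar, 14 (x) by 10 (y) by 42 (z) mm, 74 mm above its underside. Below, a round pan 80 mm wide, 30 mm tall, with a wire bail in the y-z plane; above, a snap hook in the x-z plane.
- basket_tip (a point): Basket: lower end of the snap hook's tip, 12 mm to +x of the grip's middle and 38.5 mm above it. The hook (5 mm wire) has its back 14 mm to -x and its top 68 mm above the grip's middle; its mouth opens downwards between tip and latch. From +x the bar passes under the tip with its centre 3 to 14 mm below this point (8 is best): the grip bar's top is 17 mm below it.
- basket_seat (a point): Basket: where the centre of the link's bottom bar lies when seated in the top of the snap hook, 60.5 mm above the grip's middle, on the basket's centre line.
- latch (a joint): Brass spring latch, a 4 mm pin from the hook's back (11 mm to -x, 35 mm above the grip's middle) up to the inside of the tip (7 mm to +x, 49 mm above). 0 shut; 0.3 to 0.4 rad (inwards, up) lets the bar pass, best if it comes up 3 to 6 mm to +x of the centre line. Passing takes a pull of 6 to 9 N, well over the basket's weight; past it, the pull drops by 2 N or more.
- rock_center (a point): Reddish rock lying loose in the basket, 42 mm wide, 32 mm tall; its middle.
- basket: Specimen basket: centre of its underside; axes as basket_grip.
- link: Suspension link; origin and axes as link_grip.
- loupe_grip (a point): Loupe hanging by a like eye on another peg of the rack: black handle, round lens. Bystander; its middle. The pegs are 75 mm apart.
- brush_grip (a point): Brush hanging by a like eye on another peg: wooden handle, black bristles. Bystander; its middle.
- wash_bottle: White wash bottle, 64 mm wide, 150 mm tall, blue cap. Bystander; centre of its underside.
Things that resemble listed ones, but are neither listed nor needed, are in the scene too. Leave any pink look-alike of the basket alone.

How it is judged:
On the way, in this order (a step that is already met when the one before it is completed fails the run):
1. the link hangs by its eye on the balance hook and has been let go (distance between link_eye and balance_hook below 0.008 m and angle between link's own z axis and vertical below 0.2 rad and contact force between the fingers and link below 0.05 N and value of joint balance above 0.0015 m), for 0.2 s.
2. with the basket in hand, the loop's bar has passed the latch into the top of the snap hook and the latch has sprung shut (z of link_bar in the frame of basket_seat between -0.006 and 0.003 m and x of link_bar in the frame of basket_seat between -0.012 and 0.012 m and value of joint latch below 0.1 rad and contact force between the fingers and basket above 0.5 N), for 0.1 s.
At the end, for the whole second after the job is handed in: Link upright (0.2 rad), eye on the balance hook (8 mm); basket upright (0.25 rad) on the link's loop, bar in the top of the snap hook (-6 to +3 mm in height, 12 mm sideways), latch shut (under 0.1 rad); balance reads 5 to 20 mm; rock in basket (45 mm from its base centre); both under 0.05 m/s (distance between link_eye and balance_hook below 0.008 m and angle between link's own z axis and vertical below 0.2 rad and z of link_bar in the frame of basket_seat between -0.006 and 0.003 m and x of link_bar in the frame of basket_seat between -0.012 and 0.012 m and value of joint latch below 0.1 rad and angle between basket's own z axis and vertical below 0.25 rad and value of joint balance between 0.005 and 0.02 m and distance between rock_center and basket below 0.045 m and linear speed of each of basket, link below 0.05 m/s); the robot touches nothing.
It fails at once if the balance is drawn into the red (0.036 m, 10.8 N) (value of joint balance above 0.036 m).
It fails at once if the basket is let go while the balance is still drawn well past its load (over 0.020 m; the full load draws 0.010 to 0.012), so that it springs up (value of joint balance above 0.02 m and contact force between the fingers and basket below 0.05 N).
It fails at once if pulling goes on after the snap (bar seated, latch shut, balance over 0.026 m) (value of joint balance above 0.026 m and value of joint latch below 0.1 rad and z of link_bar in the frame of basket_seat above -0.004 m and distance between link_bar and basket_seat below 0.012 m).
It fails at once if the rock leaves the basket (distance between rock_center and basket above 0.06 m).
It fails at once if the loupe, the brush or the wash bottle is disturbed (moved over 40 mm) (distance of any of loupe_grip, brush_grip, wash_bottle from where it was at the start of the episode above 0.04 m).
It also fails if it takes over 72 s, if anything falls off the work surface, if the arm or the gripper's body presses on something with over 40 N, if the wrist force passes 120 N, or if a joint passes its speed limit or range.

## Working session

There is one attempt and no reset: what is moved stays moved. The work goes in short steps, Python scripts to look and compute and a tool call to move; the robot and the scene stay as the last step left them, time stands still between calls to the robot, and variables do not carry over. Pictures are saved under pics/ and viewed, at most 10 in all, crops included, and the job is handed in when it is done.

Besides the shell and the picture viewer there is one more tool, called after ">>>" by a JSON object that holds its "api" and its "payload", one argument or row to a line. step_arm: Moves the arm, as the interface text tells. Its arguments: {"type":"object","properties":{"moves":{"type":"array","items":{"type":"object","properties":{"rx":{"type":"number"},"ry":{"type":"number"},"rz":{"type":"number"},"dx":{"type":"number"},"dy":{"type":"number"},"dz":{"type":"number"},"gripper":{"type":"number"}}}},"grip_force":{"type":"number"}},"required":["moves"]}

```bash
mkdir -p pics
cat > h.py <<'E'
import numpy as np, cv2
from bench import r
from scipy.spatial.transform import Rotation as R
def ray(ci,uv):
    M=cv2.Rodrigues(np.array(ci['rvec'],float))[0]; t=np.array(ci['tvec'],float).ravel()
    p=cv2.undistortPoints(np.array([[uv]],float),np.array(ci['mtx'],float),None)[0,0]
    return -M.T@t, M.T@np.array([p[0],p[1],1.])
def plane(ci,uv,ax,v):
    o,d=ray(ci,uv); return o+d*(v-o[ax])/d[ax]
def tri(a,b):
    (o1,d1),(o2,d2)=a,b
    s=np.linalg.lstsq(np.c_[d1,-d2],o2-o1,rcond=None)[0]
    p,q=o1+d1*s[0],o2+d2*s[1]; return (p+q)/2,np.linalg.norm(p-q)
def proj(ci,P):
    return cv2.projectPoints(np.array(P,float).reshape(-1,3),np.array(ci['rvec'],float),np.array(ci['tvec'],float),np.array(ci['mtx'],float),None)[0][:,0]
E
python3 - <<'E'
from h import *
for n in ("scene","top","wrist"):
    f=r.grab_frame(n); cv2.imwrite(f"pics/{n}0.png",f)
    ci=r.camera_info(n); o,d=ray(ci,(256,192)); print(n,o.round(3),(d/np.linalg.norm(d)).round(3),ci['mtx'][0][0])
a,b=[cv2.imread(f"pics/{n}0.png") for n in("scene","top")]
cv2.imwrite("pics/c0.png",np.vstack([a,b])[:, :] if 0 else cv2.resize(np.hstack([a,b]),(800,300)))
cv2.imwrite("pics/s1.png",cv2.resize(a,(800,600),interpolation=cv2.INTER_CUBIC))
cv2.imwrite("pics/t1.png",cv2.resize(b,(800,600),interpolation=cv2.INTER_CUBIC))
o=r.get_obs();print(o['clock'],o['tcp_pos'],o['orientation'],r.tcp_to_tips)
E
```

```text
scene [1.188 0.374 0.694] [-0.77  -0.401 -0.497] 399.27980929698356
top [0.32  0.04  1.285] [ 0.154 -0.016 -0.988] 456.73052478947386
wrist [ 0.29  -0.614  0.373] [-0.307 -0.078 -0.948] 319.1147279660694
0.15 [ 0.21526476 -0.63931394  0.25255786] [-3.0989215e+00 -5.0774969e-01  5.2848242e-04] 0.022
```

View pics/s1.png

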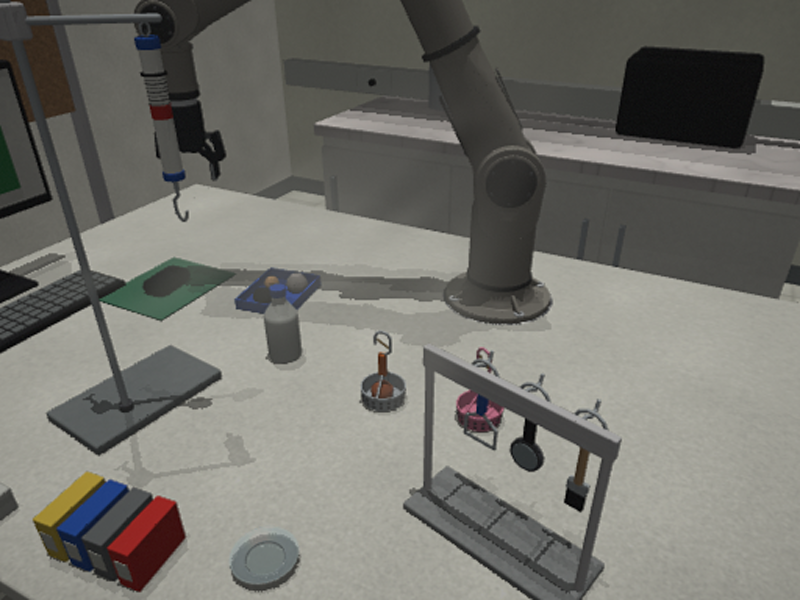

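View pics/t1.png

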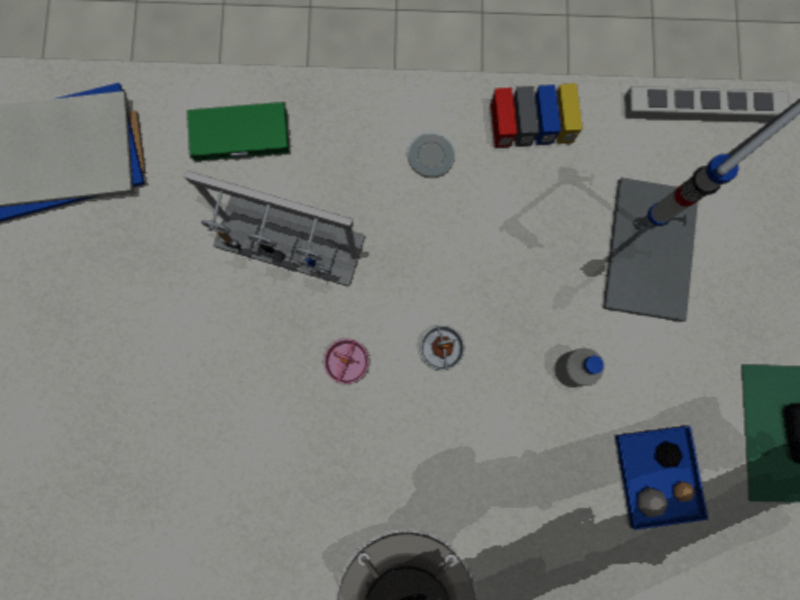

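Run:
```python
from h import *
S=cv2.imread("pics/scene0.png");T=cv2.imread("pics/top0.png")
def tile(I,cx,cy,w,h):
    x,y=int(cx/1.5625-w/2),int(cy/1.5625-h/2); x=max(x,0)
    print((x,y),end=' ');return cv2.resize(I[y:y+h,x:x+w],(266,300),interpolation=cv2.INTER_CUBIC)
a=np.hstack([tile(S,490,400,66,75),tile(S,383,370,66,75),tile(S,172,190,66,75)])
b=np.hstack([tile(T,310,240,66,75),tile(T,442,347,44,50),tile(T,680,195,66,75)])
cv2.imwrite("pics/c1.png",np.vstack([a,b]))
```

```text
(280, 218) (212, 199) (77, 84) (165, 116) (260, 197) (402, 87)
```

View pics/c1.png

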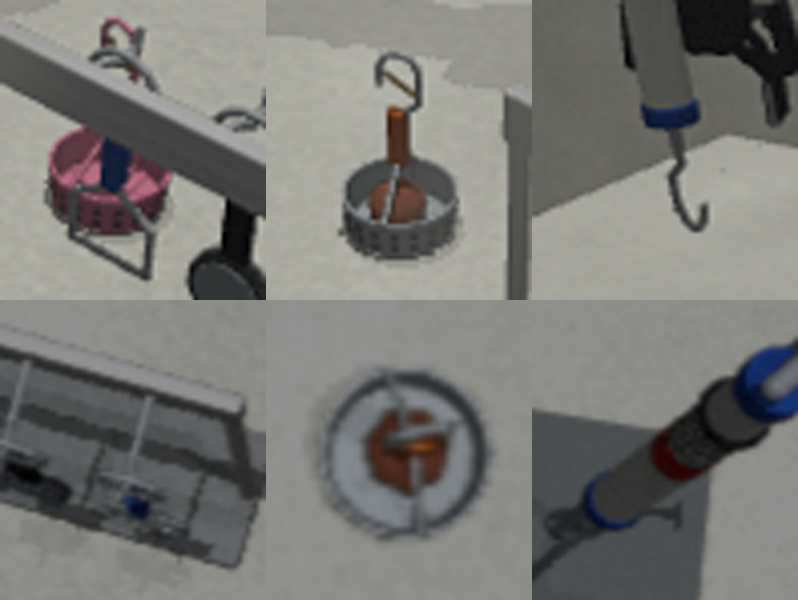

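```bash
cat > m.py <<'E'
from h import *
S=cv2.imread("pics/scene0.png");T=cv2.imread("pics/top0.png")
cs,ct=r.camera_info("scene"),r.camera_info("top")
def blob(I,box,lo,hi,ax=None):
    x,y,w,h=box; m=cv2.inRange(cv2.cvtColor(I[y:y+h,x:x+w],cv2.COLOR_BGR2HSV),lo,hi)
    n,l,st,c=cv2.connectedComponentsWithStats(m)
    k=1+np.argmax(st[1:,4]); return c[k]+[x,y],st[k]+[x,y,0,0,0]
B=((100,110,30),(125,255,255)); O=((5,150,60),(18,255,255))
E
python3 - <<'E'
from m import *
a=blob(S,(290,240,40,35),*B);b=blob(T,(185,155,30,25),*B);print(a,b);print("link",tri(ray(cs,a[0]),ray(ct,b[0])))
a=blob(S,(230,220,35,35),(3,150,100),(14,255,255));b=blob(T,(265,205,35,30),(3,150,80),(16,255,255));print(a,b);print("bask",tri(ray(cs,a[0]),ray(ct,b[0])))
a=blob(S,(95,105,30,15),*B);b=blob(T,(405,125,30,20),*B);print(a,b);print("tube",tri(ray(cs,a[0]),ray(ct,b[0])))
# px picks from crops
s=lambda u,v,x,y,k=4.03:(u/k+x-.4,v/k+y-.4)
hb=s(690-532,228,77,84); print("hookbottom px",hb)
# pan in top: rim ellipse centre (410,457) tile
k=6.05
for u,v,z in((410,455,.02),(388,437,.142),(452,428,.142)): print(plane(ct,s(u-266,v-300,260,197,k),2,z))
# beam corners: scene ends vs top ends
tl=tri(ray(cs,(425/1.5625,350/1.5625)),ray(ct,(350/1.5625,220/1.5625)));print("beamR",tl)
tl=tri(ray(cs,(620/1.5625,440/1.5625)),ray(ct,(188/1.5625,175/1.5625)));print("beamL",tl)
# plate edges of stand
for p in((622,178),(605,310),(697,190),(686,320)): print(plane(ct,np.array(p)/1.5625,2,.015))
for p in((215,250),(350,283),(365,238)): print('rack',plane(ct,np.array(p)/1.5625,2,.015))
E
```

```text
(array([307.79104478, 259.04477612]), array([305, 253,   7,  13,  67])) (array([198.68181818, 167.31818182]), array([196, 165,   6,   6,  22]))
link (array([0.55642167, 0.1674467 , 0.15527875]), np.float64(0.0013463007994112075))
(array([243.4, 226.8]), array([242, 226,   4,   2,   5])) (array([285.5, 221. ]), array([284, 221,   4,   1,   4]))
bask (array([ 0.43198987, -0.05795442,  0.09019465]), np.float64(0.0005668102759501337))
(array([110.95522388, 112.53731343]), array([104, 109,  14,   7,  67])) (array([418.52380952, 139.69047619]), array([415, 132,  12,  12,  42]))
tube (array([ 0.57406407, -0.29987282,  0.40651533]), np.float64(0.007643004577577109))
hookbottom px (115.80595533498759, 140.175682382134)
[ 0.43489235 -0.0576625   0.02      ]
[ 0.43111723 -0.03897405  0.142     ]
[ 0.43547539 -0.06554928  0.142     ]
beamR (array([0.60039717, 0.10178437, 0.25128499]), np.float64(0.0015831445773682453))
beamL (array([0.66238829, 0.34862498, 0.25364001]), np.float64(0.007031386035293875))
[ 0.75935687 -0.38949754  0.015     ]
[ 0.50944564 -0.35108154  0.015     ]
[ 0.74001551 -0.52985867  0.015     ]
[ 0.49469839 -0.49817768  0.015     ]
rack [0.60220009 0.35715002 0.015     ]
rack [0.54758192 0.11107512 0.015     ]
rack [0.63167752 0.08648084 0.015     ]
```

```bash
cat >> h.py <<'E'
import json
CAMX=1
def ori(yaw,pitch,s=1):
    a,p=np.radians([yaw,pitch]); z=np.array([np.cos(a)*np.cos(p),np.sin(a)*np.cos(p),-np.sin(p)])
    y=np.array([-np.sin(a),np.cos(a),0])*-s   # s=1: tool x up
    return R.from_matrix(np.c_[np.cross(y,z),y,z])
def now():
    o=r.get_obs(); return np.array(o['tcp_pos']),R.from_rotvec(o['orientation'])
def plan(wps,step=55,ang=9.5,start=None):
    p,q=start or now(); rows=[]
    for P,Q in wps:
        P=np.array(P)
        n=max(1,int(np.ceil(max(np.linalg.norm(P-p)*1000/step,np.degrees((q.inv()*Q).magnitude())/ang))))
        for i in range(n):
            d=(q.inv().apply((P-p)/(n-i))*1000).round(1); w=np.degrees((q.inv()*Q).as_rotvec()/(n-i)).round(1)
            rows.append({k:float(v) for k,v in zip(("rx","ry","rz","dx","dy","dz"),[*w,*d]) if v})
            p=p+q.apply(d/1000); q=q*R.from_rotvec(np.radians(w))
    print(len(rows),json.dumps(rows)); print("end",p.round(4)); return p,q
E
python3 - <<'E'
from h import *
p,q=now(); c,_=ray(r.camera_info("wrist"),(256,192)); print("cam in tool",q.inv().apply(c-p)); print(q.as_matrix().round(2))
cs=r.camera_info("scene")
print(proj(cs,[[.574,-.30,.341],[.57,-.30,.341],[.574,-.305,.341]]),"vs 115.8,140")
E
```

```text
cam in tool [ 0.07900193 -0.00014179 -0.12064139]
[[ 0.95  0.32 -0.  ]
 [ 0.32 -0.95  0.  ]
 [-0.   -0.   -1.  ]]
[[118.22054944 140.95580742]
 [119.48008121 140.35162846]
 [116.57313802 140.57664277]] vs 115.8,140
```

Run:
```python
from h import *
p,q=now()
plan([((.15,-.46,.40),q),((.38,-.26,.40),ori(0,85)),((.46,0,.36),ori(-13,75)),((.45,.16,.30),ori(-13,55))])
```

```text
20 [{"dx": -0.9, "dy": -38.2, "dz": -29.4}, {"dx": -0.9, "dy": -38.2, "dz": -29.4}, {"dx": -0.9, "dy": -38.2, "dz": -29.5}, {"dx": -1.0, "dy": -38.2, "dz": -29.4}, {"dx": -0.9, "dy": -38.2, "dz": -29.5}, {"rx": -0.1, "ry": 0.8, "rz": 3.1, "dx": 47.0, "dy": -19.4}, {"rx": -0.2, "ry": 0.8, "rz": 3.1, "dx": 45.8, "dy": -21.9, "dz": 0.6}, {"rx": -0.1, "ry": 0.8, "rz": 3.1, "dx": 44.6, "dy": -24.3, "dz": 1.2}, {"rx": -0.2, "ry": 0.9, "rz": 3.1, "dx": 43.2, "dy": -26.7, "dz": 1.8}, {"rx": -0.1, "ry": 0.8, "rz": 3.1, "dx": 41.6, "dy": -29.0, "dz": 2.3}, {"rx": -0.2, "ry": 0.9, "rz": 3.1, "dx": 40.0, "dy": -31.1, "dz": 2.9}, {"rx": -0.4, "ry": 2.0, "rz": 2.6, "dx": 15.2, "dy": -52.0, "dz": 9.3}, {"rx": -0.5, "ry": 2.0, "rz": 2.6, "dx": 12.5, "dy": -52.7, "dz": 9.5}, {"rx": -0.4, "ry": 2.0, "rz": 2.5, "dx": 9.8, "dy": -53.3, "dz": 9.4}, {"rx": -0.5, "ry": 2.0, "rz": 2.6, "dx": 7.1, "dy": -53.7, "dz": 9.3}, {"rx": -0.4, "ry": 1.9, "rz": 2.5, "dx": 4.4, "dy": -54.1, "dz": 9.1}, {"ry": 5.0, "dx": -14.9, "dy": -38.4, "dz": 11.6}, {"ry": 5.0, "dx": -15.9, "dy": -38.4, "dz": 10.2}, {"ry": 5.0, "dx": -16.7, "dy": -38.4, "dz": 8.8}, {"ry": 5.0, "dx": -17.3, "dy": -38.4, "dz": 7.3}]
end [0.45 0.16 0.3 ]
```

>>> {"api": "step_arm", "payload": {
  "moves": [
    {"dx":-0.9,"dy":-38.2,"dz":-29.4},
    {"dx":-0.9,"dy":-38.2,"dz":-29.4},
    {"dx":-0.9,"dy":-38.2,"dz":-29.5},
    {"dx":-1,"dy":-38.2,"dz":-29.4},
    {"dx":-0.9,"dy":-38.2,"dz":-29.5},
    {"rx":-0.1,"ry":0.8,"rz":3.1,"dx":47,"dy":-19.4},
    {"rx":-0.2,"ry":0.8,"rz":3.1,"dx":45.8,"dy":-21.9,"dz":0.6},
    {"rx":-0.1,"ry":0.8,"rz":3.1,"dx":44.6,"dy":-24.3,"dz":1.2},
    {"rx":-0.2,"ry":0.9,"rz":3.1,"dx":43.2,"dy":-26.7,"dz":1.8},
    {"rx":-0.1,"ry":0.8,"rz":3.1,"dx":41.6,"dy":-29,"dz":2.3},
    {"rx":-0.2,"ry":0.9,"rz":3.1,"dx":40,"dy":-31.1,"dz":2.9},
    {"rx":-0.4,"ry":2,"rz":2.6,"dx":15.2,"dy":-52,"dz":9.3},
    {"rx":-0.5,"ry":2,"rz":2.6,"dx":12.5,"dy":-52.7,"dz":9.5},
    {"rx":-0.4,"ry":2,"rz":2.5,"dx":9.8,"dy":-53.3,"dz":9.4},
    {"rx":-0.5,"ry":2,"rz":2.6,"dx":7.1,"dy":-53.7,"dz":9.3},
    {"rx":-0.4,"ry":1.9,"rz":2.5,"dx":4.4,"dy":-54.1,"dz":9.1},
    {"ry":5,"dx":-14.9,"dy":-38.4,"dz":11.6},
    {"ry":5,"dx":-15.9,"dy":-38.4,"dz":10.2},
    {"ry":5,"dx":-16.7,"dy":-38.4,"dz":8.8},
    {"ry":5,"dx":-17.3,"dy":-38.4,"dz":7.3}
  ]
}}

```text
invalid input at $.moves[0]: expected keys rx, ry, rz, dx, dy, dz, gripper
```

Run:
```python
from h import *
p,q=now(); print(np.round(r.get_obs()['joints'],2))
plan([((.44,.19,.22),ori(-13,28))])
```

```text
[ 1.14  0.48  0.02  1.56 -0.01  1.11 -0.08]
16 [{"rx": -1.1, "ry": 3.8, "rz": 1.8, "dx": 29.9, "dy": -44.6, "dz": 2.1}, {"rx": -1.1, "ry": 3.8, "rz": 1.8, "dx": 28.3, "dy": -45.6, "dz": 3.2}, {"rx": -1.1, "ry": 3.8, "rz": 1.8, "dx": 26.6, "dy": -46.5, "dz": 4.1}, {"rx": -1.1, "ry": 3.8, "rz": 1.8, "dx": 24.8, "dy": -47.4, "dz": 4.9}, {"rx": -1.1, "ry": 3.8, "rz": 1.8, "dx": 22.9, "dy": -48.3, "dz": 5.5}, {"rx": -1.1, "ry": 3.8, "rz": 1.8, "dx": 21.0, "dy": -49.1, "dz": 6.1}, {"rx": -1.1, "ry": 3.8, "rz": 1.8, "dx": 19.1, "dy": -49.8, "dz": 6.5}, {"rx": -1.0, "ry": 3.8, "rz": 1.8, "dx": 17.0, "dy": -50.5, "dz": 6.7}, {"rx": -1.1, "ry": 3.7, "rz": 1.8, "dx": 15.0, "dy": -51.2, "dz": 6.9}, {"rx": -1.0, "ry": 3.8, "rz": 1.8, "dx": 12.9, "dy": -51.7, "dz": 6.8}, {"rx": -1.1, "ry": 3.7, "rz": 1.7, "dx": 10.9, "dy": -52.2, "dz": 6.6}, {"rx": -1.0, "ry": 3.8, "rz": 1.8, "dx": 8.9, "dy": -52.6, "dz": 6.3}, {"rx": -1.1, "ry": 3.7, "rz": 1.7, "dx": 6.8, "dy": -53.0, "dz": 5.9}, {"rx": -1.0, "ry": 3.8, "rz": 1.8, "dx": 4.9, "dy": -53.3, "dz": 5.2}, {"rx": -1.1, "ry": 3.7, "rz": 1.7, "dx": 2.9, "dy": -53.5, "dz": 4.6}, {"rx": -1.0, "ry": 3.8, "rz": 1.8, "dx": 1.0, "dy": -53.6, "dz": 3.6}]
end [0.44 0.19 0.22]
```

>>> {"api": "step_arm", "payload": {
  "moves": [
    {"rx":0,"ry":0,"rz":0,"dx":-1,"dy":-38,"dz":-29,"gripper":1},
    {"rx":0,"ry":0,"rz":0,"dx":-1,"dy":-38,"dz":-29,"gripper":1},
    {"rx":0,"ry":0,"rz":0,"dx":-1,"dy":-38,"dz":-30,"gripper":1},
    {"rx":0,"ry":0,"rz":0,"dx":-1,"dy":-38,"dz":-30,"gripper":1},
    {"rx":0,"ry":0,"rz":0,"dx":-1,"dy":-38,"dz":-30,"gripper":1},
    {"rx":-0.1,"ry":0.8,"rz":3.1,"dx":47,"dy":-19.4,"dz":0,"gripper":0.2},
    {"rx":-0.2,"ry":0.8,"rz":3.1,"dx":45.8,"dy":-21.9,"dz":0.6,"gripper":0.2},
    {"rx":-0.1,"ry":0.8,"rz":3.1,"dx":44.6,"dy":-24.3,"dz":1.2,"gripper":0.2},
    {"rx":-0.2,"ry":0.9,"rz":3.1,"dx":43.2,"dy":-26.7,"dz":1.8,"gripper":0.2},
    {"rx":-0.1,"ry":0.8,"rz":3.1,"dx":41.6,"dy":-29,"dz":2.3,"gripper":0.2},
    {"rx":-0.2,"ry":0.9,"rz":3.1,"dx":40,"dy":-31.1,"dz":2.9,"gripper":0.2},
    {"rx":-0.4,"ry":2,"rz":2.6,"dx":15.2,"dy":-52,"dz":9.3,"gripper":0.2},
    {"rx":-0.5,"ry":2,"rz":2.6,"dx":12.5,"dy":-52.7,"dz":9.5,"gripper":0.2},
    {"rx":-0.4,"ry":2,"rz":2.5,"dx":9.8,"dy":-53.3,"dz":9.4,"gripper":0.2},
    {"rx":-0.5,"ry":2,"rz":2.6,"dx":7.1,"dy":-53.7,"dz":9.3,"gripper":0.2},
    {"rx":-0.4,"ry":1.9,"rz":2.5,"dx":4.4,"dy":-54.1,"dz":9.1,"gripper":0.2},
    {"rx":0,"ry":5,"rz":0,"dx":-14.9,"dy":-38.4,"dz":11.6,"gripper":0.2},
    {"rx":0,"ry":5,"rz":0,"dx":-15.9,"dy":-38.4,"dz":10.2,"gripper":0.2},
    {"rx":0,"ry":5,"rz":0,"dx":-16.7,"dy":-38.4,"dz":8.8,"gripper":0.2},
    {"rx":0,"ry":5,"rz":0,"dx":-17.3,"dy":-38.4,"dz":7.3,"gripper":0.2}
  ]
}}

```text
clock: 2.65
tcp_pos: [0.4499, 0.1468, 0.3033]
orientation: [2.919, -0.33, 0.879]
contact_force: [0.6, -0.2, -0.5]
grip_width: 0.0515
gripper_force: 0.0
```

```bash
cat >> h.py <<'E'
def where():
    p,q=now(); o=r.get_obs(); m=q.as_matrix(); 
    print("t",round(o['clock'],2),"tcp",p.round(4),"yaw",np.degrees(np.arctan2(m[1,2],m[0,2])).round(1),"pitch",np.degrees(np.arcsin(-m[2,2])).round(1),"yz",m[2,1].round(3),"j",np.round(o['joints'],2),"F",np.round(o['contact_force'],1),"w",round(o['grip_width'],4))
def plan2(wps,grip,**k):
    import io,contextlib
    f=io.StringIO()
    with contextlib.redirect_stdout(f): e=plan(wps,**k)
    rows=json.loads(f.getvalue().split(" ",1)[1].split("\n")[0])
    print(len(rows),json.dumps([{**{a:x.get(a,0) for a in("rx","ry","rz","dx","dy","dz")},"gripper":grip} for x in rows],separators=(',',':'))); return e
E
python3 - <<'E'
from h import *
where()
plan2([((.44,.19,.22),ori(-13,28))],.2)
E
```

```text
t 2.65 tcp [0.4499 0.1468 0.3033] yaw -13.9 pitch 56.4 yz 0.01 j [ 0.68 -0.1  -1.3   2.21  0.59  0.65 -2.86] F [ 0.6 -0.2 -0.5] w 0.0515
3 [{"rx":0.1,"ry":9.5,"rz":0.1,"dx":-20.7,"dy":-13.5,"dz":19.4,"gripper":0.2},{"rx":0.2,"ry":9.5,"rz":0.1,"dx":-23.6,"dy":-13.5,"dz":15.8,"gripper":0.2},{"rx":0.1,"ry":9.4,"rz":0.2,"dx":-26.0,"dy":-13.4,"dz":11.7,"gripper":0.2}]
```

>>> {"api": "step_arm", "payload": {
  "moves": [
    {"rx":0.1,"ry":9.5,"rz":0.1,"dx":-20.7,"dy":-13.5,"dz":19.4,"gripper":0.2},
    {"rx":0.2,"ry":9.5,"rz":0.1,"dx":-23.6,"dy":-13.5,"dz":15.8,"gripper":0.2},
    {"rx":0.1,"ry":9.4,"rz":0.2,"dx":-26,"dy":-13.4,"dz":11.7,"gripper":0.2},
    {"rx":0,"ry":0,"rz":0,"dx":0,"dy":0,"dz":0,"gripper":0.2},
    {"rx":0,"ry":0,"rz":0,"dx":0,"dy":0,"dz":0,"gripper":0.2}
  ]
}}

```text
clock: 3.28
tcp_pos: [0.4393, 0.1136, 0.2668]
orientation: [2.872, -0.215, 1.165]
contact_force: [0.1, -0.5, 0.1]
grip_width: 0.0515
gripper_force: 0.0
```

Run:
```python
from h import *
where()
f=r.grab_frame("wrist"); cv2.imwrite("pics/w1.png",cv2.resize(f,(800,600),interpolation=cv2.INTER_CUBIC)); cv2.imwrite("pics/w1r.png",f)
```

```text
t 3.27 tcp [0.4393 0.1136 0.2668] yaw -7.0 pitch 45.9 yz -0.019 j [ 0.97 -0.34 -1.41  2.44  0.74  0.17 -2.96] F [ 0.1 -0.5  0.1] w 0.0515
```

View pics/w1.png

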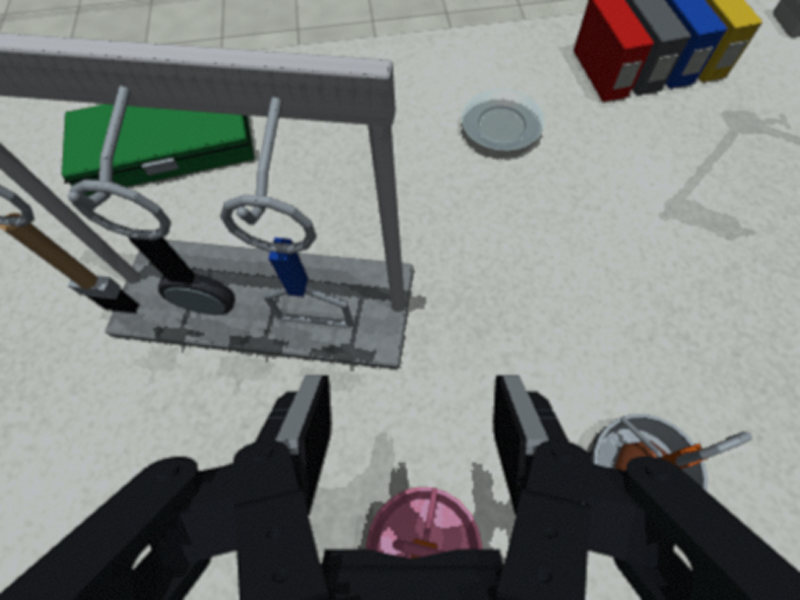

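Run:
```python
from h import *
import itertools
from scipy.optimize import least_squares
o=r.get_obs()
D=[([1.138,.477,.022,1.555,-.011,1.109,-.083],(.21526,-.63931,.25256),(-3.0989,-.50775,.00053)),
([.68,-.1,-1.3,2.21,.59,.65,-2.86],(.4499,.1468,.3033),(2.919,-.33,.879)),(o['joints'],o['tcp_pos'],o['orientation'])]
print(np.round(o['joints'],4).tolist(),np.round(o['tcp_pos'],4).tolist(),np.round(o['orientation'],4).tolist())
def fk(j,s,x):
    c0,c7,H,L1,L2,Lt,e1,e2,e3=x
    q=R.from_euler('z',s[0]*j[0]+c0); p=np.array([0,0,H])
    q=q*R.from_euler('y',j[1]); q=q*R.from_euler('z',s[1]*j[2]); p=p+q.apply([e1,0,L1])
    q=q*R.from_euler('y',j[3]); p=p+q.apply([e2,0,L2]); q=q*R.from_euler('z',s[2]*j[4]); 
    q=q*R.from_euler('y',j[5]); q=q*R.from_euler('z',s[3]*j[6]+c7); p=p+q.apply([0,0,Lt]); 
    return p,q
res=[]
for s in itertools.product((1,-1),repeat=4):
    def f(x):
        e=[]
        for j,p,rv in D:
            P,Q=fk(j,s,x); e+=list(3*(P-np.array(p)))+list((Q.inv()*R.from_rotvec(rv)).as_rotvec()*.3)
        e+=list(.02*np.array(x[6:9]))
        return e
    for c0 in(-1.57,0,1.57,3.1):
      for c7 in(0,1.57,3.1,-1.57):
        z=least_squares(f,[c0,c7,.35,.45,.45,.3,0,0,0]); res.append((z.cost,s,z.x.round(4)))
res.sort(key=lambda t:t[0])
for t in res[:4]:print(t)
```

```text
[0.9652, -0.3366, -1.4097, 2.4351, 0.7369, 0.1693, -2.9584] [0.4394, 0.1136, 0.2668] [2.8719, -0.2144, 1.1645]
(np.float64(0.00039233823984108785), (-1, -1, -1, -1), array([-9.020e-02,  1.492e+00,  2.796e-01,  5.788e-01,  4.716e-01,
        3.054e-01, -6.000e-04,  3.020e-02,  0.000e+00]))
(np.float64(0.0003923382398410909), (-1, -1, -1, -1), array([-9.020e-02,  1.492e+00,  2.796e-01,  5.788e-01,  4.716e-01,
        3.054e-01, -6.000e-04,  3.020e-02,  0.000e+00]))
(np.float64(0.00039233823984109343), (-1, -1, -1, -1), array([-9.020e-02,  1.492e+00,  2.796e-01,  5.788e-01,  4.716e-01,
        3.054e-01, -6.000e-04,  3.020e-02,  0.000e+00]))
(np.float64(0.0003923382398410953), (-1, -1, -1, -1), array([-9.020e-02,  1.492e+00,  2.796e-01,  5.788e-01,  4.716e-01,
        3.054e-01, -6.000e-04,  3.020e-02,  0.000e+00]))
```

```bash
cat > ik.py <<'E'
from h import *
from scipy.optimize import least_squares
X=[-.0902,1.492,.2796,.5788,.4716,.3054,0,.0302,0]
LO=np.array([-2.96,-.34,-1.41,.24,-1.37,.17,-2.96]);HI=np.array([2.96,2.1,1.46,2.44,4.51,1.92,2.96])
def fk(j):
    c0,c7,H,L1,L2,Lt,e1,e2,e3=X; E=R.from_euler
    q=E('z',-j[0]+c0)*E('y',j[1])*E('z',-j[2]); p=np.array([0,0,H])+q.apply([e1,0,L1]); el=p
    q=q*E('y',j[3]); p=p+q.apply([e2,0,L2]); q=q*E('z',-j[4])*E('y',j[5])*E('z',-j[6]+c7)
    return p+q.apply([0,0,Lt]),q,el
def ik(P,Q,j0,lim=.05,reg=.003):
    def f(j):
        p,q,_=fk(j); return [*(3*(p-P)),*((q.inv()*Q).as_rotvec()),*(reg*(j-j0))]
    z=least_squares(f,np.clip(j0,LO+lim+.01,HI-lim-.01),bounds=(LO+lim,HI-lim),max_nfev=60)
    return z.x,np.linalg.norm(f(z.x)[:6])
E
python3 - <<'E'
from ik import *
rng=np.random.default_rng(0)
T=[("link",(.556,.167,.16),-13),("hook",(.574,-.30,.30),-98),("bask",(.434,-.055,.08),-81)]
for n,P,y in T:
  for s in(1,-1):
    for p in(0,20,30):
      sols=[]
      for k in range(14):
        j,e=ik(np.array(P),ori(y,p,s),rng.uniform(LO,HI))
        if e<.01: sols.append(j.round(2))
      u=[]
      for j in sols:
        if all(np.abs(j-v).max()>.6 for v in u):u.append(j)
      print(n,s,p,len(sols),[v.tolist() for v in u[:4]])
E
```

```text
link 1 0 4 [[-0.6, 0.97, -0.27, 2.39, 2.23, 1.87, 1.47], [-1.12, 0.99, 0.34, 2.39, 2.13, 1.43, 1.17], [-1.78, 1.67, 1.23, 2.39, 2.56, 0.53, 0.23]]
link 1 20 0 []
link 1 30 9 [[-1.42, 0.73, 0.87, 2.37, 2.49, 0.5, 1.17], [-0.47, 0.56, -0.33, 2.37, 2.1, 1.06, 1.83], [0.14, 0.99, -1.23, 2.37, 2.13, 1.69, 2.21], [-1.68, 1.2, 1.41, 2.37, 3.72, 0.47, -0.29]]
link -1 0 8 [[-1.83, 1.85, 1.36, 2.39, 2.94, 0.44, 2.91], [-0.6, 0.97, -0.27, 2.39, 2.23, 1.87, -1.67], [-1.29, 1.06, 0.54, 2.39, 2.12, 1.27, -2.08]]
link -1 20 0 []
link -1 30 11 [[-0.65, 0.53, -0.11, 2.37, 2.12, 0.96, -1.38], [-1.68, 1.2, 1.41, 2.37, 3.72, 0.47, 2.85], [0.18, 1.13, -1.35, 2.37, 2.18, 1.83, -0.83]]
hook 1 0 7 [[-0.36, 0.76, 0.37, 1.84, 1.32, 1.44, 2.1], [0.18, 0.76, -0.38, 1.84, 1.58, 1.87, 2.05]]
hook 1 20 9 [[0.54, 0.75, -0.89, 1.81, 1.55, 1.87, 2.18], [0.1, 0.58, -0.23, 1.81, 1.32, 1.5, 2.23], [-0.39, 0.61, 0.45, 1.81, 1.09, 1.19, 2.35]]
hook 1 30 7 [[-0.71, 0.74, 1.03, 1.79, 0.57, 0.88, 2.78], [0.25, 0.53, -0.38, 1.79, 1.24, 1.44, 2.32], [0.7, 0.79, -1.11, 1.79, 1.52, 1.87, 2.24]]
hook -1 0 10 [[0.18, 0.76, -0.38, 
[... 559 characters left out ...]
65, 0.7, -2.91], [-1.43, 1.33, 1.1, 2.19, 0.09, 0.57, 2.64]]
bask 1 30 7 [[-0.39, 0.77, -0.23, 2.22, 1.23, 1.25, 1.61], [-0.93, 0.81, 0.44, 2.22, 0.97, 0.84, 1.85], [0.15, 1.07, -0.97, 2.22, 1.41, 1.86, 1.45]]
bask -1 0 9 [[-0.82, 1.1, 0.19, 2.11, 1.09, 1.4, -1.62], [-1.35, 1.39, 0.85, 2.11, 0.58, 0.86, -1.1]]
bask -1 20 9 [[-0.33, 0.9, -0.36, 2.19, 1.27, 1.51, -1.66], [-1.43, 1.34, 1.11, 2.19, 0.08, 0.57, -0.49], [-0.95, 0.92, 0.41, 2.19, 1.0, 0.98, -1.4], [-1.55, 1.7, 1.41, 2.19, -0.68, 0.71, 0.26]]
bask -1 30 9 [[-0.25, 0.8, -0.4, 2.22, 1.27, 1.37, -1.57], [-1.16, 0.93, 0.77, 2.22, 0.7, 0.64, -1.03], [-1.38, 1.19, 1.11, 2.22, 0.03, 0.5, -0.37], [-1.49, 1.53, 1.41, 2.22, -0.75, 0.66, 0.4]]
```

```bash
cat > g.py <<'E'
from ik import *
def track(poses,j):
    # min-norm tracking as guess of the robot's own solver
    es=[]
    for P,Q in poses:
        j,e=ik(P,Q,j,lim=.02,reg=.01); es.append(e)
    return j,max(es)
E
python3 - <<'E'
from g import *
j0=np.array([-.47,.56,-.33,2.37,2.1,1.06,1.83])
Q=ori(-20,38); z=Q.as_matrix()[:,2]; G=np.array([.556,.167,.155])
for n,P in(("grasp",G-.003*z),("pre",G-.09*z),("post",G+[-.044,.01,.025])):
    print(n,P.round(3),[ (v.round(2) if hasattr(v,'round') else v) for v in ik(P,Q,j0)])
jg,e=ik(G-.09*z,Q,j0)
c=r.get_obs()['joints']; c=np.array(c)
for mid in (None,[.6,.1,-.5,1.9,.3,1.0,-1.0],[.2,.2,-.3,1.9,.3,1.0,0.5]):
    L=[c,jg] if mid is None else [c,np.array(mid),jg]
    js=[a+(b-a)*t for a,b in zip(L[:-1],L[1:]) for t in np.linspace(0,1,31)[1:]]
    ps=[fk(j)[:2] for j in js]; jf,e=track(ps,c)
    print([p.round(2).tolist()+[round(float(np.degrees(np.arcsin(-q.as_matrix()[2,2]))))] for p,q in ps[::5]]); print(jf.round(2),e)
E
```

```text
grasp [0.554 0.168 0.157] [array([-0.45,  0.5 , -0.36,  2.29,  1.82,  0.92,  2.02]), np.float64(0.0)]
pre [0.489 0.191 0.21 ] [array([-0.51,  0.35, -0.46,  2.33,  1.59,  0.96,  2.13]), np.float64(0.0)]
post [0.512 0.177 0.18 ] [array([-0.49,  0.43, -0.41,  2.33,  1.71,  0.95,  2.05]), np.float64(0.0)]
[[0.44, 0.12, 0.27, 46], [0.43, 0.12, 0.28, 48], [0.43, 0.12, 0.27, 49], [0.44, 0.13, 0.26, 50], [0.46, 0.14, 0.24, 48], [0.48, 0.16, 0.22, 44]]
[-0.11  0.5  -0.98  2.33  1.63  1.23  2.15] 0.01207080749923057
[[0.45, 0.11, 0.27, 46], [0.48, 0.06, 0.31, 46], [0.5, 0.0, 0.34, 50], [0.5, -0.05, 0.35, 55], [0.51, -0.1, 0.35, 61], [0.5, -0.14, 0.35, 69], [0.5, -0.17, 0.33, 74], [0.5, -0.13, 0.3, 67], [0.5, -0.08, 0.27, 59], [0.51, -0.03, 0.26, 52], [0.51, 0.04, 0.24, 46], [0.51, 0.12, 0.22, 41]]
[-0.03  0.58 -1.12  2.33  1.65  1.33  2.15] 6.265999342948497e-05
[[0.45, 0.11, 0.27, 46], [0.47, 0.08, 0.31, 47], [0.49, 0.04, 0.33, 51], [0.51, 0.0, 0.33, 58], [0.52, -0.03, 0.32, 65], [0.52, -0.06, 0.3, 73], [0.52, -0.07, 0.28, 77], [0.51, -0.05, 0.26, 68], [0.51, -0.02, 0.24, 59], [0.51, 0.02, 0.23, 52], [0.51, 0.07, 0.22, 46], [0.5, 0.13, 0.22, 41]]
[-0.07  0.54 -1.05  2.33  1.64  1.28  2.15] 0.00010661641291959376
```

```bash
cat > p.py <<'E'
from g import *
def jpath(L,n):
    return [fk(a+(b-a)*t)[:2] for a,b in zip(L[:-1],L[1:]) for t in np.linspace(0,1,n+1)[1:]]
E
python3 - <<'E'
from p import *
c=np.array(r.get_obs()['joints']); jg=np.array([-0.51,  0.35, -0.46,  2.33,  1.59,  0.96,  2.13]); m=np.array([.2,.2,-.3,1.9,.3,1.0,.5])
P=jpath([c,m],20); plan2(P,0,ang=10.6)
E
```

```text
20 [{"rx":-4.2,"ry":-0.2,"rz":-7.4,"dx":15.9,"dy":6.5,"dz":-0.7,"gripper":0},{"rx":-0.7,"ry":-0.3,"rz":-6.7,"dx":14.8,"dy":9.5,"dz":-1.3,"gripper":0},{"rx":-0.5,"ry":-0.7,"rz":-6.7,"dx":11.8,"dy":11.5,"dz":-0.5,"gripper":0},{"rx":-0.4,"ry":-1.0,"rz":-6.7,"dx":8.8,"dy":12.9,"dz":0.3,"gripper":0},{"rx":0,"ry":-1.2,"rz":-6.8,"dx":5.6,"dy":13.5,"dz":1.2,"gripper":0},{"rx":0.2,"ry":-1.4,"rz":-6.8,"dx":2.5,"dy":13.5,"dz":1.9,"gripper":0},{"rx":0.7,"ry":-1.6,"rz":-7.0,"dx":-0.2,"dy":12.9,"dz":2.7,"gripper":0},{"rx":1.0,"ry":-1.5,"rz":-7.0,"dx":-2.7,"dy":11.9,"dz":3.4,"gripper":0},{"rx":1.3,"ry":-1.5,"rz":-7.1,"dx":-4.6,"dy":10.3,"dz":4.2,"gripper":0},{"rx":1.8,"ry":-1.3,"rz":-7.3,"dx":-6.2,"dy":8.7,"dz":4.8,"gripper":0},{"rx":2.0,"ry":-1.1,"rz":-7.3,"dx":-7.2,"dy":6.9,"dz":5.4,"gripper":0},{"rx":2.3,"ry":-0.8,"rz":-7.5,"dx":-7.8,"dy":5.0,"dz":5.9,"gripper":0},{"rx":2.5,"ry":-0.5,"rz":-7.6,"dx":-8.0,"dy":3.3,"dz":6.4,"gripper":0},{"rx":2.7,"ry":-0.1,"rz":-7.7,"dx":-7.9,"dy":1.8,"dz":6.6,"gripper":0},{"rx":2.7,"ry":0.3,"rz":-7.8,"dx":-7.4,"dy":0.4,"dz":7.0,"gripper":0},{"rx":2.7,"ry":0.7,"rz":-7.9,"dx":-6.9,"dy":-0.8,"dz":7.1,"gripper":0},{"rx":2.6,"ry":1.1,"rz":-8.0,"dx":-6.1,"dy":-1.6,"dz":7.2,"gripper":0},{"rx":2.4,"ry":1.5,"rz":-8.1,"dx":-5.3,"dy":-2.1,"dz":7.1,"gripper":0},{"rx":2.2,"ry":1.8,"rz":-8.1,"dx":-4.6,"dy":-2.6,"dz":6.9,"gripper":0},{"rx":2.0,"ry":2.1,"rz":-8.3,"dx":-3.8,"dy":-2.8,"dz":6.7,"gripper":0}]
```

>>> {"api": "step_arm", "payload": {
  "moves": [
    {"rx":-1,"ry":-0.2,"rz":-7.4,"dx":16,"dy":6.5,"dz":-1,"gripper":0},
    {"rx":-0.7,"ry":-0.3,"rz":-6.7,"dx":15,"dy":9.5,"dz":-1,"gripper":0},
    {"rx":-0.5,"ry":-0.7,"rz":-6.7,"dx":12,"dy":11.5,"dz":-0.5,"gripper":0},
    {"rx":-0.4,"ry":-1,"rz":-6.7,"dx":9,"dy":13,"dz":0,"gripper":0},
    {"rx":0,"ry":-1.2,"rz":-6.8,"dx":6,"dy":13.5,"dz":1,"gripper":0},
    {"rx":0.2,"ry":-1.4,"rz":-6.8,"dx":2.5,"dy":13.5,"dz":2,"gripper":0},
    {"rx":0.7,"ry":-1.6,"rz":-7,"dx":0,"dy":13,"dz":3,"gripper":0},
    {"rx":1,"ry":-1.5,"rz":-7,"dx":-3,"dy":12,"dz":3,"gripper":0},
    {"rx":1.3,"ry":-1.5,"rz":-7.1,"dx":-5,"dy":10,"dz":4,"gripper":0},
    {"rx":1.8,"ry":-1.3,"rz":-7.3,"dx":-6,"dy":9,"dz":5,"gripper":0},
    {"rx":2,"ry":-1.1,"rz":-7.3,"dx":-7,"dy":7,"dz":5,"gripper":0},
    {"rx":2.3,"ry":-0.8,"rz":-7.5,"dx":-8,"dy":5,"dz":6,"gripper":0},
    {"rx":2.5,"ry":-0.5,"rz":-7.6,"dx":-8,"dy":3,"dz":6,"gripper":0},
    {"rx":2.7,"ry":-0.1,"rz":-7.7,"dx":-8,"dy":2,"dz":7,"gripper":0},
    {"rx":2.7,"ry":0.3,"rz":-7.8,"dx":-7,"dy":0,"dz":7,"gripper":0},
    {"rx":2.7,"ry":0.7,"rz":-7.9,"dx":-7,"dy":-1,"dz":7,"gripper":0},
    {"rx":2.6,"ry":1.1,"rz":-8,"dx":-6,"dy":-2,"dz":7,"gripper":0},
    {"rx":2.4,"ry":1.5,"rz":-8.1,"dx":-5,"dy":-2,"dz":7,"gripper":0},
    {"rx":2.2,"ry":1.8,"rz":-8.1,"dx":-5,"dy":-3,"dz":7,"gripper":0},
    {"rx":2,"ry":2.1,"rz":-8.3,"dx":-4,"dy":-3,"dz":7,"gripper":0}
  ]
}}

```text
clock: 5.82
tcp_pos: [0.5314, -0.0725, 0.2813]
orientation: [1.16, 2.775, -0.163]
contact_force: [0.5, -0.4, 0.5]
grip_width: 0.0425
gripper_force: 0.0
```

Run:
```python
from p import *
where()
c=np.array(r.get_obs()['joints']); p,q=now(); pf,qf,_=fk(c); print("model err",(pf-p).round(4),np.degrees((qf.inv()*q).as_rotvec()).round(1))
jg=np.array([-0.51,  0.35, -0.46,  2.33,  1.59,  0.96,  2.13])
P=jpath([c,jg],20); print(track(P,c)); plan2(P,0,ang=10.6)
```

```text
t 5.83 tcp [ 0.5314 -0.0725  0.2813] yaw -62.7 pitch 80.3 yz -0.05 j [ 0.53  0.25 -0.7   1.88  0.37  1.04  0.45] F [ 0.5 -0.4  0.5] w 0.0425
model err [-0.001   0.0062  0.0073] [-0.8 -0.3 -0.6]
(array([-0.11269606,  0.49505774, -0.98086019,  2.33000462,  1.63385021,
        1.22171394,  2.14208913]), np.float64(1.1563006886483108e-05))
20 [{"rx":2.9,"ry":-1.4,"rz":-8.8,"dx":13.3,"dy":5.7,"dz":-0.6,"gripper":0},{"rx":2.1,"ry":-1.7,"rz":-9.4,"dx":8.3,"dy":4.5,"dz":6.4,"gripper":0},{"rx":2.2,"ry":-1.6,"rz":-9.5,"dx":7.0,"dy":6.2,"dz":5.0,"gripper":0},{"rx":2.3,"ry":-1.5,"rz":-9.6,"dx":5.2,"dy":7.8,"dz":3.8,"gripper":0},{"rx":2.3,"ry":-1.5,"rz":-9.5,"dx":3.4,"dy":9.0,"dz":2.6,"gripper":0},{"rx":2.3,"ry":-1.4,"rz":-9.7,"dx":1.2,"dy":9.7,"dz":1.4,"gripper":0},{"rx":2.5,"ry":-1.3,"rz":-9.6,"dx":-1.1,"dy":10.1,"dz":0.1,"gripper":0},{"rx":2.5,"ry":-1.3,"rz":-9.7,"dx":-3.4,"dy":10.0,"dz":-0.9,"gripper":0},{"rx":2.6,"ry":-1.1,"rz":-9.7,"dx":-5.7,"dy":9.6,"dz":-2.1,"gripper":0},{"rx":2.8,"ry":-1.1,"rz":-9.7,"dx":-7.9,"dy":8.6,"dz":-3.1,"gripper":0},{"rx":2.8,"ry":-1.0,"rz":-9.7,"dx":-10.0,"dy":7.3,"dz":-4.1,"gripper":0},{"rx":2.9,"ry":-0.8,"rz":-9.7,"dx":-11.7,"dy":5.6,"dz":-5.1,"gripper":0},{"rx":3.0,"ry":-0.6,"rz":-9.7,"dx":-13.3,"dy":3.7,"dz":-6.0,"gripper":0},{"rx":3.2,"ry":-0.5,"rz":-9.7,"dx":-14.5,"dy":1.4,"dz":-6.7,"gripper":0},{"rx":3.2,"ry":-0.3,"rz":-9.7,"dx":-15.3,"dy":-1.1,"dz":-7.6,"gripper":0},{"rx":3.4,"ry":-0.2,"rz":-9.7,"dx":-15.8,"dy":-3.7,"dz":-8.2,"gripper":0},{"rx":3.3,"ry":0.1,"rz":-9.7,"dx":-15.8,"dy":-6.4,"dz":-8.9,"gripper":0},{"rx":3.5,"ry":0.4,"rz":-9.6,"dx":-15.4,"dy":-9.1,"dz":-9.4,"gripper":0},{"rx":3.4,"ry":0.6,"rz":-9.7,"dx":-14.6,"dy":-11.7,"dz":-9.9,"gripper":0},{"rx":3.5,"ry":0.9,"rz":-9.6,"dx":-13.3,"dy":-14.3,"dz":-10.4,"gripper":0}]
```

>>> {"api": "step_arm", "payload": {
  "moves": [
    {"rx":2,"ry":-1.4,"rz":-9,"dx":9,"dy":5,"dz":4,"gripper":0},
    {"rx":2.1,"ry":-1.7,"rz":-9.4,"dx":8,"dy":5,"dz":5,"gripper":0},
    {"rx":2.2,"ry":-1.6,"rz":-9.5,"dx":7.0,"dy":6,"dz":5.0,"gripper":0},
    {"rx":2.3,"ry":-1.5,"rz":-9.6,"dx":5,"dy":8,"dz":4,"gripper":0},
    {"rx":2.3,"ry":-1.5,"rz":-9.5,"dx":3.4,"dy":9.0,"dz":2.6,"gripper":0},
    {"rx":2.3,"ry":-1.4,"rz":-9.7,"dx":1.2,"dy":9.7,"dz":1.4,"gripper":0},
    {"rx":2.5,"ry":-1.3,"rz":-9.6,"dx":-1.1,"dy":10.1,"dz":0.1,"gripper":0},
    {"rx":2.5,"ry":-1.3,"rz":-9.7,"dx":-3.4,"dy":10.0,"dz":-0.9,"gripper":0},
    {"rx":2.6,"ry":-1.1,"rz":-9.7,"dx":-5.7,"dy":9.6,"dz":-2.1,"gripper":0},
    {"rx":2.8,"ry":-1.1,"rz":-9.7,"dx":-7.9,"dy":8.6,"dz":-3.1,"gripper":0},
    {"rx":2.8,"ry":-1.0,"rz":-9.7,"dx":-10.0,"dy":7.3,"dz":-4.1,"gripper":0},
    {"rx":2.9,"ry":-0.8,"rz":-9.7,"dx":-11.7,"dy":5.6,"dz":-5.1,"gripper":0},
    {"rx":3.0,"ry":-0.6,"rz":-9.7,"dx":-13.3,"dy":3.7,"dz":-6.0,"gripper":0},
    {"rx":3.2,"ry":-0.5,"rz":-9.7,"dx":-14.5,"dy":1.4,"dz":-6.7,"gripper":0},
    {"rx":3.2,"ry":-0.3,"rz":-9.7,"dx":-15.3,"dy":-1.1,"dz":-7.6,"gripper":0},
    {"rx":3.4,"ry":-0.2,"rz":-9.7,"dx":-15.8,"dy":-3.7,"dz":-8.2,"gripper":0},
    {"rx":3.3,"ry":0.1,"rz":-9.7,"dx":-15.8,"dy":-6.4,"dz":-8.9,"gripper":0},
    {"rx":3.5,"ry":0.4,"rz":-9.6,"dx":-15.4,"dy":-9.1,"dz":-9.4,"gripper":0},
    {"rx":3.4,"ry":0.6,"rz":-9.7,"dx":-14.6,"dy":-11.7,"dz":-9.9,"gripper":0},
    {"rx":3.5,"ry":0.9,"rz":-9.6,"dx":-13.3,"dy":-14.3,"dz":-10.4,"gripper":0}
  ]
}}

```text
clock: 8.32
tcp_pos: [0.4916, 0.1898, 0.2107]
orientation: [2.662, -0.468, 1.315]
contact_force: [0.6, 0.1, 0.2]
grip_width: 0.0429
gripper_force: 0.0
```

Run:
```python
from p import *
where()
ci=r.camera_info("wrist"); f=r.grab_frame("wrist"); cv2.imwrite("pics/w2r.png",f)
from m import blob
S=cv2.imread("pics/scene0.png")
b=blob(f,(100,0,412,300),(100,110,30),(125,255,255)); print(b)
o,d=ray(ci,b[0]); 
# link grip on ray: nearest to prior
G=np.array([.556,.167,.155]); t=d@(G-o)/(d@d); print("closest",(o+t*d).round(4))
cs=r.camera_info("scene"); print("tri",tri((o,d),ray(cs,(307.8,259))), "top",tri((o,d),ray(r.camera_info("top"),(198.7,167.3))))
cv2.imwrite("pics/w2.png",cv2.resize(f,(800,600),interpolation=cv2.INTER_CUBIC))
```

```text
t 8.32 tcp [0.4916 0.1898 0.2107] yaw -18.8 pitch 37.6 yz -0.015 j [-0.07  0.44 -1.02  2.32  1.54  1.24  2.23] F [0.6 0.1 0.2] w 0.0429
(array([430.25033113,  16.01589404]), array([406,   0,  48,  42, 755]))
closest [0.5546 0.0895 0.2745]
tri (array([0.57667081, 0.13401242, 0.23167617]), np.float64(0.1309680689814302)) top (array([0.51597793, 0.14449359, 0.30798067]), np.float64(0.02040911096591688))
```

View pics/w2.png

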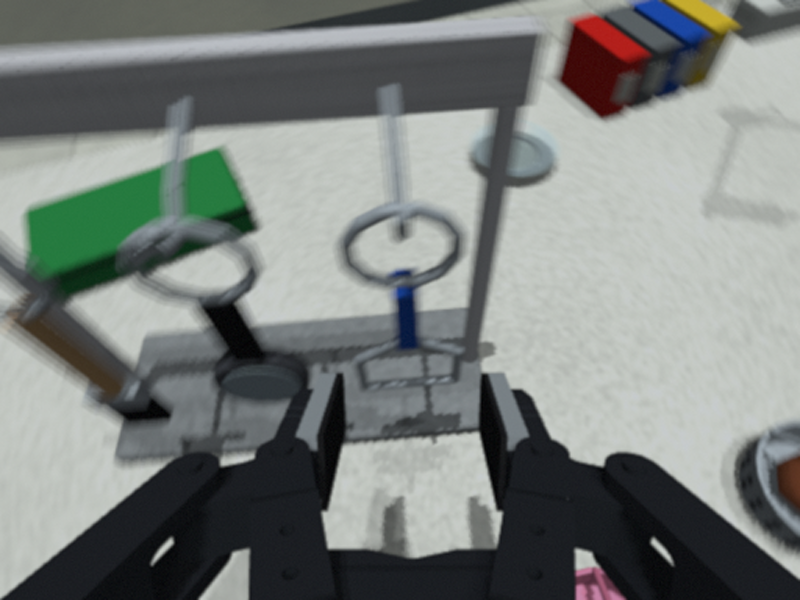

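Run:
```python
from p import *
ci=r.camera_info("wrist"); f=cv2.imread("pics/w2r.png")
m=cv2.inRange(cv2.cvtColor(f[165:235,240:280],cv2.COLOR_BGR2HSV),(100,110,20),(125,255,255)); ys,xs=np.nonzero(m); xs=xs+240;ys=ys+165
print(ys.min(),ys.max(),xs.min(),xs.max()); c=np.array([xs.mean(),ys.mean()]);print(c)
top=(xs[ys<=ys.min()+1].mean(),ys.min()); bot=(xs[ys>=ys.max()-1].mean(),ys.max()+.5)
cs=r.camera_info("scene");ct=r.camera_info("top")
print("bottom tri",tri(ray(ci,bot),ray(cs,(308,265.5))))
print("top tri",tri(ray(ci,top),ray(ct,(198.7,167.3))))
# front face size check: plane through x' of link
n=np.array([np.cos(np.radians(-13.5)),np.sin(np.radians(-13.5)),0])
for D in (.545,.55,.555,.56):
    G0=np.array([D,.167,0])
    hit=[]
    for uv in(top,c,bot,(257,131+3),(410/1.5625,383/1.5625)):
        o,d=ray(ci,uv); hit.append(o+d*((G0-o)@n)/(d@n))
    print(D,[h.round(4).tolist() for h in hit], (hit[0]-hit[2])[2].round(4),"eyeTop-bar",(hit[3]-hit[4])[2].round(4))
```

```text
174 222 252 266
[259.60093897 201.80516432]
bottom tri (array([0.55488595, 0.17026145, 0.13646085]), np.float64(0.0048530264648405695))
top tri (array([0.55127275, 0.16866154, 0.19532576]), np.float64(0.012067469310297493))
0.545 [[0.5471, 0.1758, 0.2065], [0.5469, 0.175, 0.1777], [0.5469, 0.1749, 0.1507], [0.5469, 0.175, 0.2375], [0.5467, 0.1741, 0.1132]] 0.0559 eyeTop-bar 0.1244
0.55 [[0.5518, 0.1744, 0.2001], [0.5516, 0.1736, 0.17], [0.5516, 0.1735, 0.1417], [0.5516, 0.1736, 0.2325], [0.5514, 0.1727, 0.1025]] 0.0584 eyeTop-bar 0.1301
0.555 [[0.5565, 0.1731, 0.1937], [0.5562, 0.1722, 0.1622], [0.5562, 0.1721, 0.1328], [0.5562, 0.1722, 0.2275], [0.556, 0.1712, 0.0918]] 0.061 eyeTop-bar 0.1357
0.56 [[0.5611, 0.1717, 0.1873], [0.5609, 0.1708, 0.1545], [0.5609, 0.1707, 0.1238], [0.5609, 0.1708, 0.2226], [0.5607, 0.1698, 0.0811]] 0.0635 eyeTop-bar 0.1414
```

Run:
```python
from p import *
where()
Q=ori(-16,38); z=Q.as_matrix()[:,2]; G=np.array([.556,.172,.159])
plan2([(G-.055*z,Q),(G-.003*z,Q)],0,step=20)
```

```text
t 8.38 tcp [0.4903 0.1918 0.2102] yaw -18.4 pitch 37.6 yz -0.012 j [-0.08  0.44 -1.02  2.32  1.54  1.24  2.23] F [-2.6  2.  -0.3] w 0.0428
5 [{"rx":1.0,"ry":-0.2,"rz":-1.2,"dx":0.9,"dy":-0.1,"dz":15.3,"gripper":0},{"rx":0.9,"ry":-0.2,"rz":-1.2,"dx":0.9,"dy":0.2,"dz":15.3,"gripper":0},{"rx":0,"ry":0,"rz":0,"dx":0,"dy":0,"dz":17.3,"gripper":0},{"rx":0,"ry":0,"rz":0,"dx":0,"dy":0,"dz":17.3,"gripper":0},{"rx":0,"ry":0,"rz":0,"dx":0,"dy":0,"dz":17.4,"gripper":0}]
```

>>> {"api": "step_arm", "payload": {
  "grip_force": 40,
  "moves": [
    {"rx":1,"ry":0,"rz":-1,"dx":1,"dy":0,"dz":15,"gripper":0},
    {"rx":1,"ry":0,"rz":-1,"dx":1,"dy":0,"dz":15,"gripper":0},
    {"rx":0,"ry":0,"rz":0,"dx":0,"dy":0,"dz":17,"gripper":0},
    {"rx":0,"ry":0,"rz":0,"dx":0,"dy":0,"dz":17,"gripper":0},
    {"rx":0,"ry":0,"rz":0,"dx":0,"dy":0,"dz":18,"gripper":0},
    {"rx":0,"ry":0,"rz":0,"dx":0,"dy":0,"dz":0,"gripper":0},
    {"rx":0,"ry":0,"rz":0,"dx":0,"dy":0,"dz":0,"gripper":0}
  ]
}}

```text
clock: 9.25
tcp_pos: [0.5552, 0.1688, 0.1629]
orientation: [2.684, -0.412, 1.325]
contact_force: [0.8, -0.5, 0.0]
grip_width: 0.0426
gripper_force: 0.0
```

Run:
```python
from p import *
where()
f=r.grab_frame("wrist"); g=r.grab_frame("scene")
a=cv2.resize(f,(533,400),interpolation=cv2.INTER_CUBIC); b=cv2.resize(g[190:320,230:400],(523,400),interpolation=cv2.INTER_CUBIC)[:, :267]
cv2.imwrite("pics/w3.png",np.hstack([a,b]))
```

```text
t 9.25 tcp [0.5552 0.1688 0.1629] yaw -16.5 pitch 37.5 yz -0.013 j [-0.02  0.57 -0.91  2.29  1.77  1.19  2.22] F [ 0.8 -0.5  0. ] w 0.0426
```

View pics/w3.png

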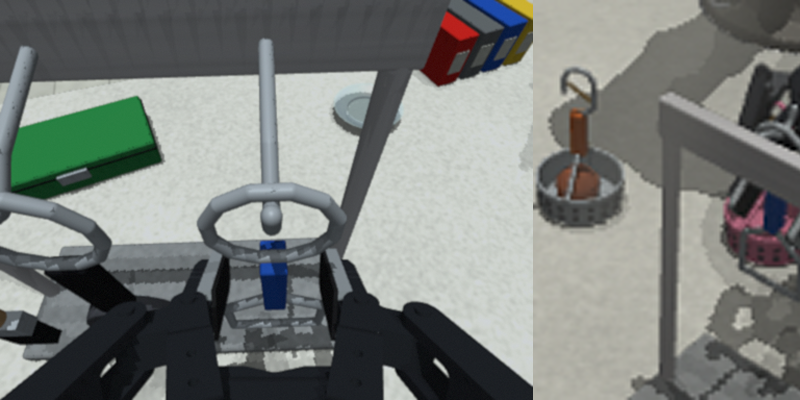

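Run:
```python
from p import *
where(); p,q=now(); ci=r.camera_info("wrist"); f=r.grab_frame("wrist")
m=cv2.inRange(cv2.cvtColor(f[215:310,235:290],cv2.COLOR_BGR2HSV),(100,110,20),(125,255,255)); ys,xs=np.nonzero(m); print(xs.min()+235,xs.max()+235,ys.min()+215,ys.max()+215)
for y in (236,250,265,280,292): 
    k=xs[ys==y-215]+235; print(y,k.min() if len(k) else None,k.max() if len(k) else None)
z=q.as_matrix()[:,2]; print("grasp pt px",proj(ci,[p+.003*z]), (p+.003*z).round(4))
a=np.radians(-14); X=np.array([np.cos(a),np.sin(a),0]);Y=np.array([-np.sin(a),np.cos(a),0]);Z=np.array([0,0,1])
G=np.array([.556,.172,.163])
# top front edge (-7,0,22), top back edge, bottom front
for G in ([.556,.170,.163],[.561,.169,.163],[.551,.171,.163],[.556,.170,.168]):
    print(G,proj(ci,[np.array(G)+X*sx*.007+Y*sy*.005+Z*sz*.022 for sx,sy,sz in((1,0,1),(-1,0,1),(-1,0,-1),(-1,1,1),(-1,-1,1))]).round(0).tolist())
```

```text
t 9.35 tcp [0.5553 0.1688 0.1633] yaw -16.5 pitch 37.5 yz -0.013 j [-0.02  0.57 -0.91  2.29  1.78  1.19  2.22] F [ 0.5  0.7 -0.3] w 0.0426
249 276 231 297
236 250 273
250 None None
265 250 275
280 253 274
292 254 273
grasp pt px [[262.9899819  272.68871468]] [0.5575 0.1681 0.1614]
[0.556, 0.17, 0.163] [[258.0, 239.0], [260.0, 274.0], [262.0, 306.0], [246.0, 275.0], [273.0, 273.0]]
[0.561, 0.169, 0.163] [[257.0, 228.0], [258.0, 261.0], [261.0, 295.0], [245.0, 262.0], [271.0, 260.0]]
[0.551, 0.171, 0.163] [[259.0, 251.0], [261.0, 288.0], [263.0, 317.0], [247.0, 288.0], [275.0, 287.0]]
[0.556, 0.17, 0.168] [[258.0, 234.0], [259.0, 269.0], [261.0, 303.0], [245.0, 270.0], [273.0, 268.0]]
```

>>> {"api": "step_arm", "payload": {
  "grip_force": 40,
  "moves": [
    {"rx":0,"ry":0,"rz":0,"dx":0,"dy":0,"dz":2,"gripper":-0.5},
    {"rx":0,"ry":0,"rz":0,"dx":0,"dy":0,"dz":0,"gripper":-1},
    {"rx":0,"ry":0,"rz":0,"dx":0,"dy":0,"dz":0,"gripper":-1},
    {"rx":0,"ry":0,"rz":0,"dx":0,"dy":0,"dz":0,"gripper":-1},
    {"rx":0,"ry":0,"rz":0,"dx":0,"dy":0,"dz":0,"gripper":-1}
  ]
}}

```text
clock: 10.02
tcp_pos: [0.5572, 0.1677, 0.1617]
orientation: [2.683, -0.411, 1.326]
contact_force: [0.2, -0.6, 0.9]
grip_width: 0.0095
gripper_force: 42.3
```

Run:
```python
from p import *
where(); p,q=now(); print(r.get_obs()['gripper_force'])
X=np.array([np.cos(np.radians(-13.5)),np.sin(np.radians(-13.5)),0])
A=p+[0,0,.0215]; Q=ori(-16,38)
plan2([(A,q),(A-X*.05,q),(A-X*.06+[0,0,.1],ori(-25,36))],-1,step=12)
```

```text
t 10.03 tcp [0.5572 0.1677 0.1617] yaw -16.6 pitch 37.5 yz -0.012 j [-0.02  0.58 -0.91  2.29  1.78  1.19  2.22] F [ 0.2 -0.6  0.9] w 0.0095
42.333290576934814
16 [{"rx":0,"ry":0,"rz":0,"dx":8.5,"dy":-0.1,"dz":-6.5,"gripper":-1},{"rx":0,"ry":0,"rz":0,"dx":8.6,"dy":-0.2,"dz":-6.6,"gripper":-1},{"rx":0,"ry":0,"rz":0,"dx":-6.1,"dy":0.6,"dz":-7.9,"gripper":-1},{"rx":0,"ry":0,"rz":0,"dx":-6.1,"dy":0.6,"dz":-7.9,"gripper":-1},{"rx":0,"ry":0,"rz":0,"dx":-6.1,"dy":0.7,"dz":-7.9,"gripper":-1},{"rx":0,"ry":0,"rz":0,"dx":-6.0,"dy":0.6,"dz":-7.9,"gripper":-1},{"rx":0,"ry":0,"rz":0,"dx":-6.1,"dy":0.7,"dz":-8.0,"gripper":-1},{"rx":-0.8,"ry":0.2,"rz":0.5,"dx":8.1,"dy":-0.1,"dz":-7.6,"gripper":-1},{"rx":-0.7,"ry":0.2,"rz":0.5,"dx":8.2,"dy":0,"dz":-7.6,"gripper":-1},{"rx":-0.8,"ry":0.2,"rz":0.5,"dx":8.2,"dy":0,"dz":-7.6,"gripper":-1},{"rx":-0.7,"ry":0.2,"rz":0.4,"dx":8.2,"dy":0,"dz":-7.6,"gripper":-1},{"rx":-0.8,"ry":0.2,"rz":0.5,"dx":8.2,"dy":0.1,"dz":-7.5,"gripper":-1},{"rx":-0.7,"ry":0.1,"rz":0.4,"dx":8.3,"dy":0.1,"dz":-7.5,"gripper":-1},{"rx":-0.8,"ry":0.2,"rz":0.5,"dx":8.3,"dy":0.1,"dz":-7.5,"gripper":-1},{"rx":-0.7,"ry":0.1,"rz":0.4,"dx":8.3,"dy":0.2,"dz":-7.5,"gripper":-1},{"rx":-0.8,"ry":0.2,"rz":0.5,"dx":8.4,"dy":0.1,"dz":-7.4,"gripper":-1}]
```

>>> {"api": "step_arm", "payload": {
  "moves": [
    {"rx":0,"ry":0,"rz":0,"dx":8.5,"dy":-0.1,"dz":-6.5,"gripper":-1},
    {"rx":0,"ry":0,"rz":0,"dx":8.6,"dy":-0.1,"dz":-6.6,"gripper":-1},
    {"rx":0,"ry":0,"rz":0,"dx":0,"dy":0,"dz":0,"gripper":-1},
    {"rx":0,"ry":0,"rz":0,"dx":-6,"dy":0.6,"dz":-8,"gripper":-1},
    {"rx":0,"ry":0,"rz":0,"dx":-6,"dy":0.6,"dz":-8,"gripper":-1},
    {"rx":0,"ry":0,"rz":0,"dx":0,"dy":0,"dz":0,"gripper":-1}
  ]
}}

```text
clock: 10.78
tcp_pos: [0.5367, 0.173, 0.183]
orientation: [2.684, -0.408, 1.325]
contact_force: [-0.7, -0.1, -1.0]
grip_width: 0.0091
gripper_force: 42.3
```

Run:
```python
from p import *
where()
```

```text
t 10.78 tcp [0.5367 0.173  0.183 ] yaw -16.5 pitch 37.6 yz -0.011 j [-0.02  0.52 -0.95  2.31  1.71  1.19  2.24] F [-0.7 -0.1 -1. ] w 0.0091
```

Run:
```python
from p import *
p,q=now(); c=np.array(r.get_obs()['joints']); pt=37.6
W=[((.505,.181,.184),ori(-16.5,pt)),((.48,.16,.25),ori(-25,pt)),((.52,.02,.31),ori(-62,pt)),((.587,-.195,.303),ori(-98,pt))]
# sim
ps=[];a,b=p,q
for P,Q in W:
    for t in np.linspace(0,1,9)[1:]:
        ps.append((a+(np.array(P)-a)*t,b*R.from_rotvec((b.inv()*Q).as_rotvec()*t)))
    a,b=np.array(P),Q
j,e=track(ps,c);print(j.round(2),e)
plan2(W,-1,step=40,ang=8)
```

```text
[ 0.31  0.55 -0.66  1.74  1.14  1.58  2.28] 4.378589760056784e-05
14 [{"rx":0,"ry":0,"rz":-0.8,"dx":-19.1,"dy":1.6,"dz":-26.5,"gripper":-1},{"rx":-3.4,"ry":0,"rz":2.6,"dx":20.7,"dy":13.6,"dz":-27.3,"gripper":-1},{"rx":-3.4,"ry":0,"rz":2.6,"dx":21.2,"dy":14.2,"dz":-26.4,"gripper":-1},{"rx":-5.9,"ry":0,"rz":4.5,"dx":21.2,"dy":22.0,"dz":7.8,"gripper":-1},{"rx":-5.8,"ry":0,"rz":4.5,"dx":22.8,"dy":19.3,"dz":10.0,"gripper":-1},{"rx":-5.9,"ry":0,"rz":4.5,"dx":24.2,"dy":16.4,"dz":11.8,"gripper":-1},{"rx":-5.8,"ry":0,"rz":4.5,"dx":25.3,"dy":13.2,"dz":13.3,"gripper":-1},{"rx":-5.9,"ry":-0.1,"rz":4.5,"dx":26.3,"dy":9.7,"dz":14.4,"gripper":-1},{"rx":-4.8,"ry":0,"rz":3.7,"dx":21.6,"dy":7.0,"dz":29.9,"gripper":-1},{"rx":-4.7,"ry":0,"rz":3.7,"dx":21.9,"dy":3.0,"dz":30.3,"gripper":-1},{"rx":-4.8,"ry":0,"rz":3.7,"dx":22.0,"dy":-0.9,"dz":30.4,"gripper":-1},{"rx":-4.7,"ry":0,"rz":3.6,"dx":21.8,"dy":-4.8,"dz":30.2,"gripper":-1},{"rx":-4.8,"ry":0,"rz":3.7,"dx":21.4,"dy":-8.7,"dz":29.7,"gripper":-1},{"rx":-4.7,"ry":0.1,"rz":3.6,"dx":20.7,"dy":-12.4,"dz":28.7,"gripper":-1}]
```

>>> {"api": "step_arm", "payload": {
  "moves": [
    {"rx":0,"ry":0,"rz":-0.4,"dx":-9,"dy":0.8,"dz":-13,"gripper":-1},
    {"rx":0,"ry":0,"rz":-0.4,"dx":-10,"dy":0.8,"dz":-13.5,"gripper":-1},
    {"rx":-3.4,"ry":0,"rz":2.6,"dx":20.7,"dy":13.6,"dz":-27.3,"gripper":-1},
    {"rx":-3.4,"ry":0,"rz":2.6,"dx":21.2,"dy":14.2,"dz":-26.4,"gripper":-1},
    {"rx":-5.9,"ry":0,"rz":4.5,"dx":21.2,"dy":22,"dz":7.8,"gripper":-1},
    {"rx":-5.8,"ry":0,"rz":4.5,"dx":22.8,"dy":19.3,"dz":10,"gripper":-1},
    {"rx":-5.9,"ry":0,"rz":4.5,"dx":24.2,"dy":16.4,"dz":11.8,"gripper":-1},
    {"rx":-5.8,"ry":0,"rz":4.5,"dx":25.3,"dy":13.2,"dz":13.3,"gripper":-1},
    {"rx":-5.9,"ry":-0.1,"rz":4.5,"dx":26.3,"dy":9.7,"dz":14.4,"gripper":-1},
    {"rx":-4.8,"ry":0,"rz":3.7,"dx":21.6,"dy":7,"dz":29.9,"gripper":-1},
    {"rx":-4.7,"ry":0,"rz":3.7,"dx":21.9,"dy":3,"dz":30.3,"gripper":-1},
    {"rx":-4.8,"ry":0,"rz":3.7,"dx":22,"dy":-0.9,"dz":30.4,"gripper":-1},
    {"rx":-4.7,"ry":0,"rz":3.6,"dx":21.8,"dy":-4.8,"dz":30.2,"gripper":-1},
    {"rx":-4.8,"ry":0,"rz":3.7,"dx":21.4,"dy":-8.7,"dz":29.7,"gripper":-1},
    {"rx":-4.7,"ry":0.1,"rz":3.6,"dx":20.7,"dy":-12.4,"dz":28.7,"gripper":-1},
    {"rx":0,"ry":0,"rz":0,"dx":0,"dy":0,"dz":0,"gripper":-1},
    {"rx":0,"ry":0,"rz":0,"dx":0,"dy":0,"dz":0,"gripper":-1}
  ]
}}

```text
clock: 12.9
tcp_pos: [0.5868, -0.1943, 0.3029]
orientation: [1.538, -1.768, 0.756]
contact_force: [-0.4, 0.6, -1.1]
grip_width: 0.0089
gripper_force: 42.3
```

Run:
```python
from p import *
where(); ci=r.camera_info("wrist")
f=r.grab_frame("wrist"); g=r.grab_frame("scene"); t=r.grab_frame("top")
cv2.imwrite("pics/hw.png",f);cv2.imwrite("pics/hs.png",g);cv2.imwrite("pics/ht.png",t)
a=cv2.resize(f,(532,400),interpolation=cv2.INTER_CUBIC); b=cv2.resize(g[95:175,75:142],(268,320),interpolation=cv2.INTER_CUBIC); b=np.vstack([b,np.zeros((80,268,3),np.uint8)])
cv2.imwrite("pics/w4.png",np.hstack([a,b]))
print(proj(ci,[[.574,-.306,.341],[.574,-.306,.401]]))
```

```text
t 12.9 tcp [ 0.5868 -0.1943  0.3029] yaw -98.0 pitch 37.6 yz 0.001 j [ 0.29  0.54 -0.63  1.72  1.07  1.63  2.33] F [-0.4  0.6 -1.1] w 0.0089
[[257.05763421  48.5274854 ]
 [254.85708829 -97.9483774 ]]
```

View pics/w4.png

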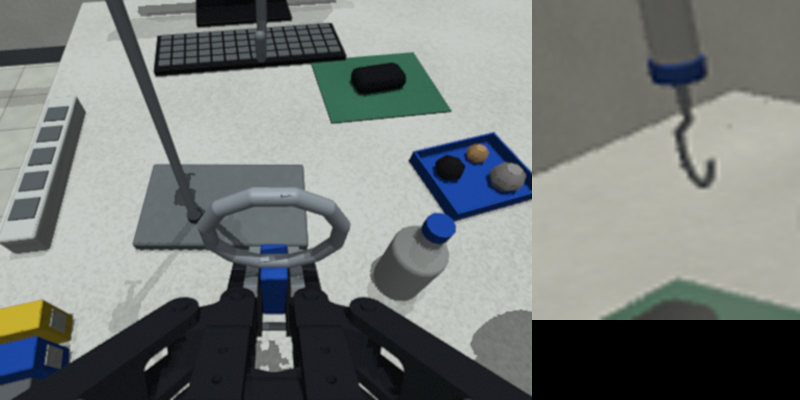

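Run:
```python
from h import *
f=cv2.cvtColor(cv2.imread("pics/hw.png"),cv2.COLOR_BGR2GRAY);g=cv2.cvtColor(cv2.imread("pics/hs.png"),cv2.COLOR_BGR2GRAY)
print("wrist");print("cols",list(range(238,266)))
for y in range(2,64,4): print(y,f[y,238:266].tolist())
print("scene",list(range(106,126)))
for y in range(116,146,2): print(y,g[y,106:126].tolist())
```

```text
wrist
cols [238, 239, 240, 241, 242, 243, 244, 245, 246, 247, 248, 249, 250, 251, 252, 253, 254, 255, 256, 257, 258, 259, 260, 261, 262, 263, 264, 265]
2 [10, 6, 6, 10, 12, 11, 14, 20, 38, 52, 54, 54, 57, 56, 58, 54, 56, 49, 34, 20, 12, 14, 14, 13, 12, 11, 12, 13]
6 [13, 17, 17, 17, 17, 17, 18, 22, 38, 51, 54, 54, 56, 56, 57, 57, 54, 49, 35, 24, 16, 16, 16, 17, 15, 18, 18, 17]
10 [17, 16, 18, 18, 17, 17, 16, 22, 36, 51, 54, 55, 55, 56, 57, 55, 55, 52, 39, 23, 17, 16, 19, 19, 18, 20, 18, 19]
14 [15, 17, 18, 19, 15, 22, 19, 21, 32, 51, 56, 55, 56, 58, 56, 55, 55, 50, 40, 23, 18, 20, 16, 19, 16, 20, 17, 17]
18 [19, 20, 20, 18, 17, 21, 20, 20, 33, 50, 56, 54, 54, 57, 58, 57, 56, 51, 43, 24, 15, 12, 15, 10, 14, 13, 12, 11]
22 [52, 56, 55, 54, 56, 69, 90, 96, 88, 66, 59, 60, 61, 63, 66, 66, 66, 65, 84, 122, 146, 152, 155, 159, 160, 161, 163, 163]
26 [156, 156, 155, 153, 152, 152, 150, 150, 135, 90, 61, 59, 62, 63, 67, 66, 64, 65, 84, 109, 111, 101, 85, 87, 99, 104, 101, 100]
30 [50, 78, 85, 84, 85, 85, 84, 85, 94, 105, 114, 121, 121, 116, 109, 93, 75, 62, 61, 66, 62, 58, 39, 27, 38, 58, 63
[... 1856 characters left out ...]
182, 173, 107, 54, 104, 190, 184, 182, 182, 183, 184, 184, 185, 186, 186, 186, 186]
134 [180, 181, 180, 180, 184, 171, 54, 75, 139, 185, 182, 184, 183, 161, 160, 186, 185, 186, 185, 184]
136 [180, 181, 181, 181, 181, 172, 95, 57, 81, 149, 189, 182, 142, 56, 102, 190, 184, 181, 182, 182]
138 [181, 182, 180, 180, 180, 181, 183, 163, 56, 83, 154, 182, 120, 58, 103, 188, 182, 179, 179, 178]
140 [179, 179, 179, 179, 181, 182, 182, 183, 167, 103, 65, 79, 68, 86, 152, 182, 178, 178, 178, 179]
142 [180, 181, 180, 180, 180, 181, 181, 180, 180, 181, 174, 171, 170, 175, 179, 177, 176, 177, 177, 176]
144 [180, 181, 180, 180, 179, 180, 180, 179, 179, 180, 180, 180, 179, 178, 179, 178, 177, 177, 176, 177]
```

Run:
```python
from p import *
where(); ci=r.camera_info("wrist");cs=r.camera_info("scene")
B,e=tri(ray(ci,(250.8,59.5)),ray(cs,(117,141.2))); print(B,e)
# eye in image: grasp point & link eye prediction
p,q=now(); g=p+.003*q.as_matrix()[:,2]; E=g+[0,0,.0625]
print("eye pred",E.round(4),proj(ci,[E,E+[0,0,.005],g]).round(1))
f=cv2.cvtColor(cv2.imread("pics/hw.png"),cv2.COLOR_BGR2GRAY)
for c in (262,266,270):print(c,f[175:200,c].tolist())
hs=cv2.cvtColor(cv2.imread("pics/hw.png"),cv2.COLOR_BGR2HSV)
m=cv2.inRange(hs[225:315,240:290],(100,110,20),(125,255,255));ys,xs=np.nonzero(m);print(xs.min()+240,xs.max()+240,xs.mean()+240)
```

```text
t 13.05 tcp [ 0.587  -0.194   0.3035] yaw -97.9 pitch 37.6 yz -0.0 j [ 0.29  0.54 -0.63  1.72  1.07  1.63  2.33] F [-0.3  0.5 -0.7] w 0.0095
[ 0.57881393 -0.2980355   0.34171149] 0.0019357265020095704
eye pred [ 0.5867 -0.1964  0.3642] [[261.7 197.3]
 [261.6 187.2]
 [262.1 274.1]]
262 [109, 109, 108, 109, 120, 139, 153, 159, 162, 167, 172, 175, 170, 158, 144, 133, 124, 116, 106, 95, 81, 68, 65, 84, 108]
266 [108, 110, 111, 112, 120, 139, 152, 158, 162, 168, 174, 174, 172, 158, 145, 135, 126, 116, 106, 95, 82, 68, 65, 83, 108]
270 [109, 109, 111, 112, 121, 141, 153, 158, 163, 167, 171, 160, 127, 110, 115, 125, 125, 117, 105, 95, 81, 69, 64, 86, 109]
249 277 263.257225433526
```

Run:
```python
from p import *
p,q=now(); Q=ori(-97.5,37.6)
H=np.array([.578,-.300,.3457]); off=np.array([.5867,-.1964,.3642])-p
d=np.array([np.cos(np.radians(-97.5)),np.sin(np.radians(-97.5)),0])
plan2([(H-d*.05+[0,0,.022]-off,Q),(H+[0,0,.022]-off,Q)],-1,step=15)
```

```text
8 [{"rx":0.1,"ry":0,"rz":-0.1,"dx":8.9,"dy":-1.3,"dz":10.1,"gripper":-1},{"rx":0.1,"ry":0,"rz":-0.1,"dx":8.9,"dy":-1.3,"dz":10.1,"gripper":-1},{"rx":0.1,"ry":0,"rz":0,"dx":8.9,"dy":-1.3,"dz":10.2,"gripper":-1},{"rx":0,"ry":0,"rz":-0.1,"dx":8.9,"dy":-1.2,"dz":10.1,"gripper":-1},{"rx":0,"ry":0,"rz":0,"dx":7.6,"dy":0,"dz":9.9,"gripper":-1},{"rx":0,"ry":0,"rz":0,"dx":7.6,"dy":0,"dz":9.9,"gripper":-1},{"rx":0,"ry":0,"rz":0,"dx":7.7,"dy":0,"dz":9.9,"gripper":-1},{"rx":0,"ry":0,"rz":0,"dx":7.6,"dy":0,"dz":9.9,"gripper":-1}]
```

>>> {"api": "step_arm", "payload": {
  "moves": [
    {"rx":0.1,"ry":0,"rz":0,"dx":9,"dy":-1.3,"dz":10,"gripper":-1},
    {"rx":0.1,"ry":0,"rz":0,"dx":9,"dy":-1.3,"dz":10,"gripper":-1},
    {"rx":0.1,"ry":0,"rz":0,"dx":9,"dy":-1.3,"dz":10,"gripper":-1},
    {"rx":0,"ry":0,"rz":0,"dx":9,"dy":-1.2,"dz":10,"gripper":-1},
    {"rx":0,"ry":0,"rz":0,"dx":0,"dy":0,"dz":0,"gripper":-1}
  ]
}}

```text
clock: 13.68
tcp_pos: [0.5841, -0.2516, 0.3077]
orientation: [1.535, -1.77, 0.761]
contact_force: [-0.1, -0.3, -0.6]
grip_width: 0.0095
gripper_force: 42.3
```

Run:
```python
from p import *
where(); p,q=now(); ci=r.camera_info("wrist"); f=r.grab_frame("wrist"); g=r.grab_frame("scene"); cv2.imwrite("pics/h2w.png",f)
a=cv2.resize(f[0:270,100:412],(462,400),interpolation=cv2.INTER_CUBIC); b=cv2.resize(g[95:175,75:142],(335,400),interpolation=cv2.INTER_CUBIC)
cv2.imwrite("pics/w5.png",np.hstack([a,b]))
g=p+.003*q.as_matrix()[:,2]; E=g+[0,0,.0625]; print(E, proj(ci,[[.578,-.299,.3457],[.578,-.299,.3407]]))
```

```text
t 13.68 tcp [ 0.5841 -0.2516  0.3077] yaw -97.9 pitch 37.5 yz -0.004 j [ 0.37  0.52 -0.61  1.73  1.11  1.56  2.39] F [-0.1 -0.3 -0.6] w 0.0095
[ 0.58377564 -0.2539392   0.36838791] [[260.38198644 136.72867067]
 [260.49832121 144.80854298]]
```

View pics/w5.png

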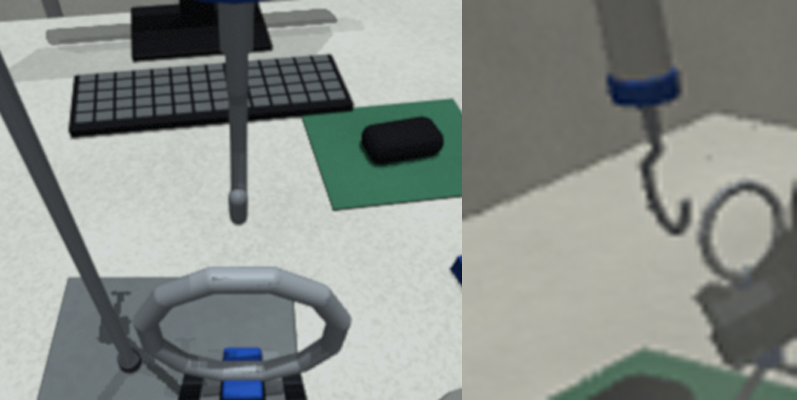

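Run:
```python
from p import *
ci=r.camera_info("wrist");cs=r.camera_info("scene")
f=cv2.cvtColor(cv2.imread("pics/h2w.png"),cv2.COLOR_BGR2GRAY)
print(f[120:160,260].tolist())
for row in(149.5,151): print(tri(ray(ci,(260.7,row)),ray(cs,(117,141.2))))
E0=np.array([.57755,-.305,.3457]) 
# eye outer top in scene: crop px (748,183) -> 
s=((748-462)/5+75,183/5+95); print("eye outer top: pred",proj(cs,[[.5838,-.2539,.3684+.005]]),"obs",s)
for H in([.578,-.299,.3457],[.578,-.303,.3437],[.578,-.301,.343]): print(H,proj(cs,[np.array(H)-[0,0,.005]]),proj(ci,[np.array(H)-[0,0,.005]]))
```

```text
[67, 66, 67, 70, 71, 70, 70, 87, 118, 135, 139, 138, 132, 122, 112, 101, 91, 78, 66, 59, 56, 57, 57, 57, 57, 56, 55, 56, 56, 51, 59, 105, 164, 198, 205, 203, 203, 203, 206, 206]
(array([ 0.58000637, -0.29498442,  0.34247617]), np.float64(0.004091810102028824))
(array([ 0.58023801, -0.29439881,  0.34254193]), np.float64(0.004627741720968902))
eye outer top: pred [[128.18476853 132.2973185 ]] obs (132.2, 131.6)
[0.578, -0.299, 0.3457] [[117.30797785 141.76356525]] [[261.56491214 140.93613785]]
[0.578, -0.303, 0.3437] [[116.15075531 142.27541268]] [[260.40676434 137.52937303]]
[0.578, -0.301, 0.343] [[116.86768487 142.71473799]] [[261.00997392 141.84815275]]
```

Run:
```python
from p import *
cs=r.camera_info("scene");E=np.array([.5838,-.2539,.3684])
a=np.radians(-97.9);Y=np.array([-np.sin(a),np.cos(a),0]);th=np.linspace(0,2*np.pi,25)
C=E-[0,0,.0175]; P=proj(cs,[C+.0225*(np.cos(t)*Y+np.sin(t)*np.array([0,0,1])) for t in th])
P=(P-[75,95])*5+[462,0]; print("pred x",P[:,0].min(),P[:,0].max(),"y",P[:,1].min(),P[:,1].max(), "obs x 700-783 y 182-282")
```

```text
pred x 694.2969661532937 777.346971805134 y 184.10156130071044 284.37539891321336 obs x 700-783 y 182-282
```

>>> {"api": "step_arm", "payload": {
  "moves": [
    {"rx":0,"ry":0,"rz":0,"dx":7.2,"dy":0,"dz":9.9,"gripper":-1},
    {"rx":0,"ry":0,"rz":0,"dx":7.2,"dy":0,"dz":9.9,"gripper":-1},
    {"rx":0,"ry":0,"rz":0,"dx":7.2,"dy":0,"dz":9.9,"gripper":-1},
    {"rx":0,"ry":0,"rz":0,"dx":7.2,"dy":0,"dz":9.9,"gripper":-1},
    {"rx":0,"ry":0,"rz":0,"dx":0,"dy":0,"dz":0,"gripper":-1}
  ]
}}

```text
clock: 14.4
tcp_pos: [0.5773, -0.2998, 0.3062]
orientation: [1.535, -1.77, 0.761]
contact_force: [-0.7, 0.9, 0.1]
grip_width: 0.0092
gripper_force: 42.3
```

Run:
```python
from p import *
where(); f=r.grab_frame("wrist"); g=r.grab_frame("scene"); cv2.imwrite("pics/h3w.png",f);cv2.imwrite("pics/h3s.png",g)
a=cv2.resize(f[60:270,170:350],(342,400),interpolation=cv2.INTER_CUBIC); b=cv2.resize(g[95:175,75:155],(400,400),interpolation=cv2.INTER_CUBIC)
cv2.imwrite("pics/w6.png",np.hstack([a,b]))
```

```text
t 14.4 tcp [ 0.5773 -0.2998  0.3062] yaw -97.9 pitch 37.5 yz -0.004 j [ 0.43  0.51 -0.59  1.74  1.14  1.5   2.44] F [-0.7  0.9  0.1] w 0.0092
```

View pics/w6.png

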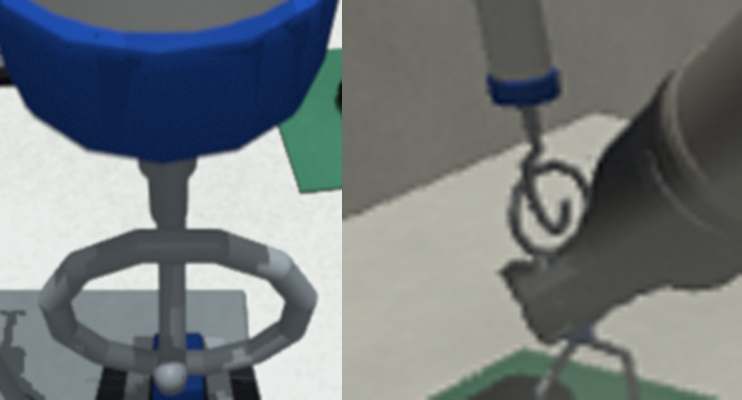

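>>> {"api": "step_arm", "payload": {
  "moves": [
    {"rx":0,"ry":0,"rz":0,"dx":-5.2,"dy":0,"dz":4,"gripper":-1},
    {"rx":0,"ry":0,"rz":0,"dx":-5.2,"dy":0,"dz":4,"gripper":-1},
    {"rx":0,"ry":0,"rz":0,"dx":-5.2,"dy":0,"dz":4,"gripper":-1},
    {"rx":0,"ry":0,"rz":0,"dx":-5,"dy":0,"dz":3.8,"gripper":-1},
    {"rx":0,"ry":0,"rz":0,"dx":0,"dy":0,"dz":0,"gripper":-1},
    {"rx":0,"ry":0,"rz":0,"dx":0,"dy":0,"dz":0,"gripper":-1}
  ]
}}

```text
clock: 15.25
tcp_pos: [0.5782, -0.2982, 0.2804]
orientation: [1.538, -1.769, 0.762]
contact_force: [-0.6, 0.4, -0.7]
grip_width: 0.0093
gripper_force: 42.3
```

```bash
cat >> h.py <<'E'
def ringrow(f):
    # blue tube-end ring centroid in scene
    x,y,w,h=95,85,40,60; m=cv2.inRange(cv2.cvtColor(f[y:y+h,x:x+w],cv2.COLOR_BGR2HSV),(100,110,30),(125,255,255)); c=cv2.moments(m,True); return c['m01']/c['m00']+y
E
python3 - <<'E'
from p import *
where(); g=r.grab_frame("scene"); cv2.imwrite("pics/h4s.png",g)
# black pointer ring: dark rows on tube axis upper part
for n in("h3s","h4s"):
    I=cv2.cvtColor(cv2.imread(f"pics/{n}.png"),cv2.COLOR_BGR2GRAY); print(n,[int(I[y,int(95+(y-20)*.17)-3:int(95+(y-20)*.17)+4].mean()) for y in range(26,72)])
E
```

```text
t 15.25 tcp [ 0.5782 -0.2982  0.2804] yaw -97.7 pitch 37.6 yz -0.004 j [ 0.42  0.54 -0.58  1.76  1.16  1.49  2.4 ] F [-0.6  0.4 -0.7] w 0.0093
h3s [29, 30, 30, 29, 28, 30, 74, 78, 78, 78, 78, 79, 78, 78, 78, 79, 79, 79, 79, 81, 71, 33, 10, 66, 78, 56, 78, 52, 59, 81, 56, 78, 61, 53, 80, 60, 74, 71, 48, 79, 67, 56, 38, 33, 34, 34]
h4s [29, 30, 30, 30, 27, 30, 75, 78, 78, 78, 79, 79, 78, 78, 79, 79, 79, 80, 79, 80, 82, 72, 32, 11, 68, 55, 79, 53, 59, 81, 57, 78, 61, 53, 80, 61, 74, 71, 48, 79, 67, 57, 38, 32, 34, 34]
```

>>> {"api": "step_arm", "payload": {
  "moves": [
    {"rx":0,"ry":0,"rz":0,"dx":0,"dy":0,"dz":0,"gripper":-0.6},
    {"rx":0,"ry":0,"rz":0,"dx":0,"dy":0,"dz":0,"gripper":-0.2},
    {"rx":0,"ry":0,"rz":0,"dx":0,"dy":0,"dz":0,"gripper":0},
    {"rx":0,"ry":0,"rz":0,"dx":0,"dy":0,"dz":0,"gripper":0},
    {"rx":0,"ry":0,"rz":0,"dx":0,"dy":0,"dz":0,"gripper":0},
    {"rx":0,"ry":0,"rz":0,"dx":-6,"dy":0,"dz":-8,"gripper":0},
    {"rx":0,"ry":0,"rz":0,"dx":-12,"dy":0,"dz":-16,"gripper":0},
    {"rx":0,"ry":0,"rz":0,"dx":-18,"dy":0,"dz":-24,"gripper":0},
    {"rx":0,"ry":0,"rz":0,"dx":-12,"dy":0,"dz":-24,"gripper":0},
    {"rx":0,"ry":0,"rz":0,"dx":0,"dy":0,"dz":-30,"gripper":0},
    {"rx":0,"ry":0,"rz":0,"dx":0,"dy":0,"dz":0,"gripper":0}
  ]
}}

```text
clock: 16.68
tcp_pos: [0.5947, -0.1853, 0.3057]
orientation: [1.544, -1.769, 0.765]
contact_force: [0.4, 0.1, 0.4]
grip_width: 0.0428
gripper_force: 0.0
```

Run:
```python
from p import *
where(); ci=r.camera_info("wrist"); f=r.grab_frame("wrist"); g=r.grab_frame("scene"); cv2.imwrite("pics/h5w.png",f);cv2.imwrite("pics/h5s.png",g)
a=cv2.resize(f,(512,384)); b=cv2.resize(g[85:215,75:175],(288,374),interpolation=cv2.INTER_CUBIC); b=np.vstack([b,np.zeros((10,288,3),np.uint8)])
cv2.imwrite("pics/w7.png",np.hstack([a,b]))
I=cv2.cvtColor(g,cv2.COLOR_BGR2GRAY); print([int(I[y,int(95+(y-20)*.17)-3:int(95+(y-20)*.17)+4].mean()) for y in range(42,56)])
```

```text
t 16.68 tcp [ 0.5947 -0.1853  0.3057] yaw -97.3 pitch 37.7 yz -0.007 j [ 0.27  0.54 -0.63  1.7   1.07  1.64  2.33] F [0.4 0.1 0.4] w 0.0428
[80, 81, 80, 80, 81, 84, 47, 17, 20, 50, 81, 53, 60, 81]
```

View pics/w7.png

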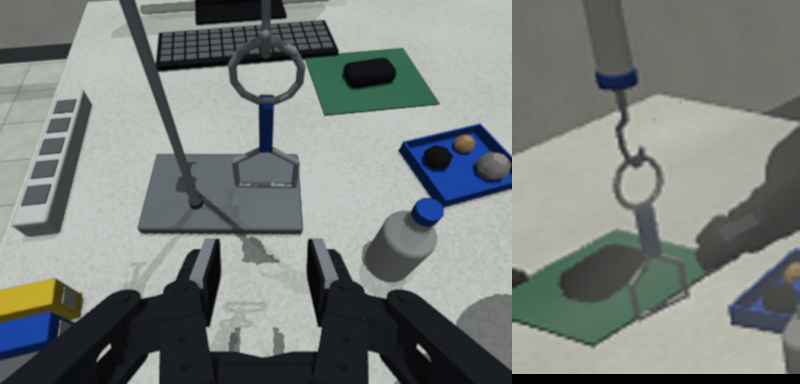

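Run:
```python
from p import *
ci=r.camera_info("wrist");cs=r.camera_info("scene");ct=r.camera_info("top")
where()
b=tri(ray(ci,(267,185.5)),ray(cs,(126.4,190.9))); print("bar",b[0].round(4),b[1])
for uv in((235,187),(298.5,185)): print(plane(ci,uv,2,.2105).round(4))
print("eye/hook via wrist ray", plane(ci,(266,33),1,-.30))
T=cv2.imread("pics/top0.png");hs=cv2.cvtColor(T,cv2.COLOR_BGR2HSV)
m=cv2.inRange(hs[200:260,190:250],(150,60,40),(179,255,255)); ys,xs=np.nonzero(m);xs=xs+190;ys=ys+200
c=((xs.min()+xs.max())/2,(ys.min()+ys.max())/2); print(c,xs.min(),xs.max(),ys.min(),ys.max(),"pink",plane(ct,c,2,.025).round(4))
# steel basket refine from top: hook bright line px & orange
o=cv2.inRange(hs[205:240,265:300],(3,120,60),(16,255,255)); ys,xs=np.nonzero(o); print("orange/rock",xs.mean()+265,ys.mean()+205)
print("bottle",plane(ct,(580/1.5625,368/1.5625),2,.05).round(3))
```

```text
t 16.77 tcp [ 0.5932 -0.1889  0.3043] yaw -97.7 pitch 37.6 yz -0.004 j [ 0.28  0.55 -0.63  1.71  1.07  1.64  2.33] F [ 0.2 -0.3 -0. ] w 0.0427
bar [ 0.5738 -0.3054  0.208 ] 0.0009923872768684758
[ 0.602  -0.3055  0.2105]
[ 0.5462 -0.2998  0.2105]
eye/hook via wrist ray [ 0.57582562 -0.3         0.35111229]
(np.float64(221.5), np.float64(231.0)) 208 235 217 245 pink [0.4064 0.1128 0.025 ]
orange/rock 282.6031746031746 222.63492063492063
bottle [ 0.402 -0.294  0.05 ]
```

Run:
```python
from p import *
where(); p,q=now(); c=np.array(r.get_obs()['joints'])
Q=ori(-95,38); z=Q.as_matrix()[:,2]; G=np.array([.434,-.057,.077])
W=[((.52,-.06,.32),Q),((.445,.04,.22),Q),(G-.09*z,Q)]
ps=[];a,b=p,q
for P,Qq in W+[(G-.009*z,Q)]:
    for t in np.linspace(0,1,9)[1:]: ps.append((a+(np.array(P)-a)*t,b*R.from_rotvec((b.inv()*Qq).as_rotvec()*t)))
    a,b=np.array(P),Qq
j,e=track(ps,c);print(j.round(2),e)
plan2(W,0,step=40,ang=8)
```

```text
t 16.77 tcp [ 0.5932 -0.1889  0.3043] yaw -97.7 pitch 37.6 yz -0.004 j [ 0.28  0.55 -0.63  1.71  1.07  1.64  2.33] F [ 0.2 -0.3 -0. ] w 0.0427
[-0.02  0.79 -0.61  2.12  1.12  1.43  1.61] 1.5740026730400135e-05
12 [{"rx":0.5,"ry":-0.1,"rz":-0.5,"dx":-14.7,"dy":22.5,"dz":-25.8,"gripper":0},{"rx":0.5,"ry":-0.1,"rz":-0.5,"dx":-15.0,"dy":22.2,"dz":-25.9,"gripper":0},{"rx":0.6,"ry":-0.1,"rz":-0.5,"dx":-15.2,"dy":21.8,"dz":-26.1,"gripper":0},{"rx":0.5,"ry":-0.1,"rz":-0.4,"dx":-15.5,"dy":21.4,"dz":-26.3,"gripper":0},{"rx":0,"ry":0,"rz":0,"dx":-27.2,"dy":16.7,"dz":-2.4,"gripper":0},{"rx":0,"ry":0,"rz":0,"dx":-27.2,"dy":16.7,"dz":-2.4,"gripper":0},{"rx":0,"ry":0,"rz":0,"dx":-27.2,"dy":16.7,"dz":-2.4,"gripper":0},{"rx":0,"ry":0,"rz":0,"dx":-27.2,"dy":16.7,"dz":-2.3,"gripper":0},{"rx":0,"ry":0,"rz":0,"dx":-27.3,"dy":16.6,"dz":-2.4,"gripper":0},{"rx":0,"ry":0,"rz":0,"dx":-17.5,"dy":0.9,"dz":25.0,"gripper":0},{"rx":0,"ry":0,"rz":0,"dx":-17.6,"dy":0.8,"dz":25.0,"gripper":0},{"rx":0,"ry":0,"rz":0,"dx":-17.5,"dy":0.9,"dz":24.9,"gripper":0}]
```

>>> {"api": "step_arm", "payload": {
  "moves": [
    {"rx":0.5,"ry":0,"rz":-0.5,"dx":-15,"dy":22,"dz":-26,"gripper":0},
    {"rx":0.5,"ry":0,"rz":-0.5,"dx":-15,"dy":22,"dz":-26,"gripper":0},
    {"rx":0.5,"ry":0,"rz":-0.5,"dx":-15,"dy":22,"dz":-26,"gripper":0},
    {"rx":0.5,"ry":0,"rz":-0.5,"dx":-15,"dy":22,"dz":-26,"gripper":0},
    {"rx":0,"ry":0,"rz":0,"dx":-27,"dy":17,"dz":-2,"gripper":0},
    {"rx":0,"ry":0,"rz":0,"dx":-27,"dy":17,"dz":-2,"gripper":0},
    {"rx":0,"ry":0,"rz":0,"dx":-27,"dy":17,"dz":-2,"gripper":0},
    {"rx":0,"ry":0,"rz":0,"dx":-27,"dy":17,"dz":-2,"gripper":0},
    {"rx":0,"ry":0,"rz":0,"dx":-27,"dy":17,"dz":-2,"gripper":0},
    {"rx":0,"ry":0,"rz":0,"dx":-17,"dy":1,"dz":25,"gripper":0},
    {"rx":0,"ry":0,"rz":0,"dx":-17,"dy":1,"dz":25,"gripper":0},
    {"rx":0,"ry":0,"rz":0,"dx":-17,"dy":1,"dz":20,"gripper":0},
    {"rx":0,"ry":0,"rz":0,"dx":0,"dy":0,"dz":0,"gripper":0},
    {"rx":0,"ry":0,"rz":0,"dx":0,"dy":0,"dz":0,"gripper":0}
  ]
}}

```text
clock: 18.52
tcp_pos: [0.4375, 0.0139, 0.1373]
orientation: [1.589, -1.733, 0.78]
contact_force: [-0.1, -0.1, 0.7]
grip_width: 0.0427
gripper_force: 0.0
```

Run:
```python
from p import *
where(); p,q=now(); ci=r.camera_info("wrist"); f=r.grab_frame("wrist"); cv2.imwrite("pics/b1.png",f)
hs=cv2.cvtColor(f,cv2.COLOR_BGR2HSV)
m=cv2.inRange(hs,(4,170,60),(18,255,255))
n,l,st,c=cv2.connectedComponentsWithStats(m)
for i in range(1,n):
    if st[i,4]>30: print(st[i],c[i].round(1), hs[l==i].mean(0).round(0))
a=np.radians(-81); X=np.array([np.cos(a),np.sin(a),0]);Y=np.array([-np.sin(a),np.cos(a),0]);Z=np.array([0,0,1]);G=np.array([.434,-.057,.074])
print(proj(ci,[G+X*sx*.007+Y*sy*.005+Z*sz*.021 for sx,sy,sz in((1,0,1),(-1,0,1),(-1,0,-1),(-1,1,1),(-1,-1,1))]).round(0).tolist(),"tip,back,top",proj(ci,[G+X*.012+Z*.0385,G-X*.014+Z*.05,G+Z*.068]).round(0).tolist())
```

```text
t 18.52 tcp [0.4375 0.0139 0.1373] yaw -95.1 pitch 37.6 yz 0.002 j [-0.06  0.7  -0.73  2.03  0.91  1.6   1.71] F [-0.1 -0.1  0.7] w 0.0427
[249 193  21  45 417] [257.2 217.9] [ 12. 219.  76.]
[[256.0, 187.0], [261.0, 204.0], [261.0, 233.0], [253.0, 206.0], [268.0, 203.0]] tip,back,top [[254.0, 166.0], [264.0, 188.0], [258.0, 148.0]]
```

Run:
```python
from p import *
where(); p,q=now(); Q=ori(-95,38); z=Q.as_matrix()[:,2]; G=np.array([.435,-.053,.077])
plan2([(G-.009*z,Q)],0,step=20)
```

```text
t 18.57 tcp [0.4378 0.0139 0.1374] yaw -95.1 pitch 37.6 yz 0.001 j [-0.06  0.7  -0.73  2.03  0.91  1.6   1.71] F [-0.5 -0.2 -0.5] w 0.0426
5 [{"rx":0,"ry":-0.1,"rz":0,"dx":-1.4,"dy":-0.6,"dz":16.2,"gripper":0},{"rx":0,"ry":-0.1,"rz":0,"dx":-1.4,"dy":-0.6,"dz":16.2,"gripper":0},{"rx":0,"ry":-0.1,"rz":0,"dx":-1.3,"dy":-0.6,"dz":16.2,"gripper":0},{"rx":0,"ry":0,"rz":0,"dx":-1.3,"dy":-0.7,"dz":16.1,"gripper":0},{"rx":0.1,"ry":-0.1,"rz":0,"dx":-1.3,"dy":-0.6,"dz":16.2,"gripper":0}]
```

>>> {"api": "step_arm", "payload": {
  "grip_force": 60,
  "moves": [
    {"rx":0,"ry":0,"rz":0,"dx":-1.4,"dy":-0.6,"dz":16,"gripper":0},
    {"rx":0,"ry":0,"rz":0,"dx":-1.4,"dy":-0.6,"dz":16,"gripper":0},
    {"rx":0,"ry":0,"rz":0,"dx":-1.3,"dy":-0.6,"dz":16,"gripper":0},
    {"rx":0,"ry":0,"rz":0,"dx":-1.3,"dy":-0.6,"dz":16,"gripper":0},
    {"rx":0,"ry":0,"rz":0,"dx":-1.3,"dy":-0.6,"dz":16,"gripper":0},
    {"rx":0,"ry":0,"rz":0,"dx":0,"dy":0,"dz":0,"gripper":0},
    {"rx":0,"ry":0,"rz":0,"dx":0,"dy":0,"dz":0,"gripper":0}
  ]
}}

```text
clock: 19.45
tcp_pos: [0.4354, -0.046, 0.0823]
orientation: [1.588, -1.733, 0.779]
contact_force: [0.7, -0.1, -0.0]
grip_width: 0.0425
gripper_force: 0.0
```

```bash
cat > bl.py <<'E'
from p import *
def orange(name="wrist"):
    ci=r.camera_info(name); f=r.grab_frame(name); cv2.imwrite("pics/last.png",f)
    hs=cv2.cvtColor(f,cv2.COLOR_BGR2HSV)
    n,l,st,c=cv2.connectedComponentsWithStats(cv2.inRange(hs,(4,170,50),(18,255,255)))
    for i in range(1,n):
        if st[i,4]>30: print(st[i],c[i].round(1))
    return ci
E
python3 - <<'E'
from bl import *
where(); p,q=now(); ci=orange()
X=None
for yaw,G in((-81,[.435,-.053,.074]),(-81,[.435,-.056,.074]),(-81,[.435,-.050,.074])):
    a=np.radians(yaw); X=np.array([np.cos(a),np.sin(a),0]);Y=np.array([-np.sin(a),np.cos(a),0]);Z=np.array([0,0,1]);G=np.array(G)
    print(G,proj(ci,[G+X*sx*.007+Y*sy*.005+Z*sz*.021 for sx,sy,sz in((1,0,1),(-1,0,1),(-1,0,-1),(-1,1,1),(-1,-1,1))]).round(0).tolist())
z=q.as_matrix()[:,2];print("grasp",proj(ci,[p+.003*z,p+.009*z]),(p+.009*z).round(4))
E
```

```text
t 19.45 tcp [ 0.4354 -0.046   0.0823] yaw -95.2 pitch 37.6 yz 0.002 j [ 0.01  0.77 -0.67  2.1   1.03  1.49  1.66] F [ 0.7 -0.1 -0. ] w 0.0425
[246 236  30  63 878] [257.3 269.4]
[ 0.435 -0.053  0.074] [[258.0, 236.0], [266.0, 267.0], [265.0, 297.0], [254.0, 270.0], [278.0, 264.0]]
[ 0.435 -0.056  0.074] [[257.0, 230.0], [265.0, 260.0], [264.0, 291.0], [253.0, 262.0], [277.0, 257.0]]
[ 0.435 -0.05   0.074] [[258.0, 243.0], [266.0, 274.0], [265.0, 303.0], [254.0, 277.0], [278.0, 271.0]]
grasp [[262.04183133 274.02275291]
 [262.07928559 266.78885085]] [ 0.4347 -0.0531  0.0768]
```

>>> {"api": "step_arm", "payload": {
  "grip_force": 60,
  "moves": [
    {"rx":0,"ry":0,"rz":0,"dx":0,"dy":-2,"dz":0,"gripper":-0.4},
    {"rx":0,"ry":0,"rz":0,"dx":0,"dy":0,"dz":0,"gripper":-0.6},
    {"rx":0,"ry":0,"rz":0,"dx":0,"dy":0,"dz":0,"gripper":-0.7},
    {"rx":0,"ry":0,"rz":0,"dx":0,"dy":0,"dz":0,"gripper":-0.8},
    {"rx":0,"ry":0,"rz":0,"dx":0,"dy":0,"dz":0,"gripper":-1},
    {"rx":0,"ry":0,"rz":0,"dx":0,"dy":0,"dz":0,"gripper":-1},
    {"rx":0,"ry":0,"rz":0,"dx":0,"dy":0,"dz":0,"gripper":-1}
  ]
}}

```text
clock: 20.38
tcp_pos: [0.4373, -0.0464, 0.0824]
orientation: [1.588, -1.733, 0.78]
contact_force: [-0.4, 1.3, 3.3]
grip_width: 0.009
gripper_force: 58.9
```

Run:
```python
from bl import *
where(); p,q=now(); ci=orange(); f=cv2.imread("pics/last.png")
print(r.get_obs()['gripper_force'])
z=q.as_matrix()[:,2]
for yaw,G in((-95.2,p+.009*z),(-81,p+.009*z)):
    G=np.array([G[0],G[1],.074]); a=np.radians(yaw); X=np.array([np.cos(a),np.sin(a),0]);Y=np.array([-np.sin(a),np.cos(a),0]);Z=np.array([0,0,1])
    print(yaw,G,proj(ci,[G+X*sx*.007+Y*sy*.005+Z*sz*.021 for sx,sy,sz in((1,0,1),(-1,0,1),(-1,0,-1),(-1,1,1),(-1,-1,1))]).round(0).tolist(),"tip/back/top",proj(ci,[G+X*.012+Z*.0385,G-X*.014+Z*.05,G+Z*.068]).round(0).tolist())
g=cv2.cvtColor(f,cv2.COLOR_BGR2GRAY)
for y in range(120,236,8): print(y,g[y,236:292:2].tolist())
```

```text
t 20.38 tcp [ 0.4373 -0.0464  0.0824] yaw -95.2 pitch 37.6 yz 0.002 j [ 0.01  0.77 -0.67  2.09  1.03  1.49  1.67] F [-0.4  1.3  3.3] w 0.009
[252 239  24  67 513] [263.6 276.8]
58.933512568473816
-95.2 [ 0.43668799 -0.05349141  0.074     ] [[262.0, 236.0], [262.0, 267.0], [262.0, 297.0], [250.0, 267.0], [274.0, 267.0]] tip/back/top [[262.0, 204.0], [262.0, 255.0], [262.0, 186.0]]
-81 [ 0.43668799 -0.05349141  0.074     ] [[258.0, 236.0], [266.0, 267.0], [265.0, 297.0], [254.0, 269.0], [278.0, 264.0]] tip/back/top [[255.0, 205.0], [273.0, 253.0], [262.0, 186.0]]
120 [176, 178, 180, 178, 174, 170, 169, 171, 171, 174, 176, 173, 170, 173, 175, 175, 173, 180, 182, 180, 176, 171, 174, 177, 177, 175, 172, 173]
128 [168, 170, 177, 179, 179, 179, 172, 167, 170, 171, 173, 177, 174, 174, 170, 171, 173, 175, 173, 171, 176, 178, 178, 177, 172, 172, 172, 171]
136 [176, 175, 174, 173, 176, 175, 173, 175, 179, 176, 173, 178, 179, 176, 174, 175, 173, 177, 178, 174, 173, 175, 176, 176, 177, 173, 176, 176]
144 [174, 172, 173, 171, 172, 175, 179, 180, 177, 178, 179, 177, 178, 181, 182, 182, 181, 181, 17
[... 875 characters left out ...]
, 104, 107, 107, 106]
200 [182, 181, 178, 178, 181, 182, 182, 175, 173, 175, 103, 70, 77, 82, 86, 85, 80, 72, 78, 107, 107, 106, 106, 106, 105, 106, 107, 107]
208 [175, 171, 172, 172, 171, 171, 163, 119, 103, 102, 70, 70, 78, 83, 87, 84, 80, 72, 78, 108, 108, 105, 103, 101, 99, 103, 105, 105]
216 [175, 157, 111, 101, 103, 104, 103, 103, 105, 105, 68, 70, 78, 84, 86, 85, 80, 71, 76, 102, 99, 102, 103, 104, 105, 103, 102, 103]
224 [103, 105, 103, 106, 107, 107, 104, 101, 102, 100, 63, 68, 72, 78, 83, 79, 76, 68, 73, 104, 104, 106, 106, 108, 109, 109, 106, 104]
232 [100, 103, 104, 107, 106, 105, 106, 108, 107, 102, 62, 60, 63, 67, 70, 68, 66, 62, 78, 106, 103, 101, 102, 104, 104, 104, 107, 106]
```

Run:
```python
from bl import *
p,q=now(); Q=ori(-96.5,37.6); c=np.array(r.get_obs()['joints'])
d=np.array([np.cos(np.radians(-96.5)),np.sin(np.radians(-96.5)),0]); bar=np.array([.574,-.3035,.209])
S=bar-d*.065-d*.0063; S[2]=.187; print(S)
W=[(p+[0,0,.13],q),((.52,-.12,.215),Q),(S,Q)]
ps=[];a,b=p,q
for P,Qq in W:
    for t in np.linspace(0,1,9)[1:]: ps.append((a+(np.array(P)-a)*t,b*R.from_rotvec((b.inv()*Qq).as_rotvec()*t)))
    a,b=np.array(P),Qq
j,e=track(ps,c);print(j.round(2),e)
plan2(W,-1,step=19)
```

```text
[ 0.58207139 -0.23265833  0.187     ]
[ 0.31  0.68 -0.58  1.84  1.26  1.44  2.13] 1.383714524106685e-05
20 [{"rx":0,"ry":0,"rz":0,"dx":14.7,"dy":0,"dz":-11.3,"gripper":-1},{"rx":0,"ry":0,"rz":0,"dx":14.7,"dy":0,"dz":-11.3,"gripper":-1},{"rx":0,"ry":0,"rz":0,"dx":14.7,"dy":0.1,"dz":-11.3,"gripper":-1},{"rx":0,"ry":0,"rz":0,"dx":14.7,"dy":0,"dz":-11.3,"gripper":-1},{"rx":0,"ry":0,"rz":0,"dx":14.7,"dy":0.1,"dz":-11.4,"gripper":-1},{"rx":0,"ry":0,"rz":0,"dx":14.8,"dy":0,"dz":-11.3,"gripper":-1},{"rx":0,"ry":0,"rz":0,"dx":14.7,"dy":0.1,"dz":-11.4,"gripper":-1},{"rx":-0.2,"ry":0,"rz":0.2,"dx":7.1,"dy":-14.8,"dz":8.4,"gripper":-1},{"rx":-0.2,"ry":0,"rz":0.2,"dx":7.0,"dy":-14.9,"dz":8.4,"gripper":-1},{"rx":-0.2,"ry":0,"rz":0.1,"dx":7.0,"dy":-14.9,"dz":8.4,"gripper":-1},{"rx":-0.2,"ry":0,"rz":0.2,"dx":7.0,"dy":-15.0,"dz":8.3,"gripper":-1},{"rx":-0.1,"ry":0,"rz":0.1,"dx":6.9,"dy":-15.0,"dz":8.2,"gripper":-1},{"rx":-0.2,"ry":0,"rz":0.2,"dx":6.8,"dy":-15.0,"dz":8.2,"gripper":-1},{"rx":0,"ry":0,"rz":0,"dx":6.0,"dy":-10.6,"dz":14.3,"gripper":-1},{"rx":0,"ry":0,"rz":0,"dx":6.0,"dy":-10.6,"dz":14.3,"gripper":-1},{"rx":0,"ry":0,"rz":0,"dx":6.0,"dy":-10.7,"dz":14.3,"gripper":-1},{"rx":0,"ry":0,"rz":0,"dx":5.9,"dy":-10.6,"dz":14.3,"gripper":-1},{"rx":0,"ry":0,"rz":0,"dx":6.0,"dy":-10.7,"dz":14.3,"gripper":-1},{"rx":0,"ry":0,"rz":0,"dx":5.9,"dy":-10.6,"dz":14.4,"gripper":-1},{"rx":0,"ry":0,"rz":0,"dx":6.0,"dy":-10.7,"dz":14.3,"gripper":-1}]
```

>>> {"api": "step_arm", "payload": {
  "moves": [
    {"rx":0,"ry":0,"rz":0,"dx":8,"dy":0,"dz":-6,"gripper":-1},
    {"rx":0,"ry":0,"rz":0,"dx":14.7,"dy":0,"dz":-11.3,"gripper":-1},
    {"rx":0,"ry":0,"rz":0,"dx":16,"dy":0,"dz":-12.3,"gripper":-1},
    {"rx":0,"ry":0,"rz":0,"dx":16,"dy":0,"dz":-12.3,"gripper":-1},
    {"rx":0,"ry":0,"rz":0,"dx":16,"dy":0,"dz":-12.3,"gripper":-1},
    {"rx":0,"ry":0,"rz":0,"dx":16,"dy":0,"dz":-12.3,"gripper":-1},
    {"rx":0,"ry":0,"rz":0,"dx":16,"dy":-5,"dz":-12.4,"gripper":-1},
    {"rx":-0.2,"ry":0,"rz":0.2,"dx":7,"dy":-12,"dz":5,"gripper":-1},
    {"rx":-0.2,"ry":0,"rz":0.2,"dx":7,"dy":-14,"dz":8,"gripper":-1},
    {"rx":-0.2,"ry":0,"rz":0.1,"dx":7,"dy":-15,"dz":9,"gripper":-1},
    {"rx":-0.2,"ry":0,"rz":0.2,"dx":7,"dy":-15,"dz":9,"gripper":-1},
    {"rx":-0.1,"ry":0,"rz":0.1,"dx":7,"dy":-15,"dz":9,"gripper":-1},
    {"rx":-0.2,"ry":0,"rz":0.2,"dx":7,"dy":-14,"dz":10,"gripper":-1},
    {"rx":0,"ry":0,"rz":0,"dx":6,"dy":-10.6,"dz":14.3,"gripper":-1},
    {"rx":0,"ry":0,"rz":0,"dx":6,"dy":-10.6,"dz":14.3,"gripper":-1},
    {"rx":0,"ry":0,"rz":0,"dx":6,"dy":-10.6,"dz":14.3,"gripper":-1},
    {"rx":0,"ry":0,"rz":0,"dx":6,"dy":-10.6,"dz":14.3,"gripper":-1},
    {"rx":0,"ry":0,"rz":0,"dx":6,"dy":-10.6,"dz":14,"gripper":-1},
    {"rx":0,"ry":0,"rz":0,"dx":4,"dy":-7,"dz":9,"gripper":-1},
    {"rx":0,"ry":0,"rz":0,"dx":0,"dy":0,"dz":0,"gripper":-1}
  ]
}}

```text
clock: 22.92
tcp_pos: [0.5704, -0.212, 0.1922]
orientation: [1.56, -1.752, 0.768]
contact_force: [-0.1, 0.1, -4.0]
grip_width: 0.0085
gripper_force: 58.5
```

Run:
```python
from bl import *
where(); p,q=now(); ci=orange(); f=cv2.imread("pics/last.png"); s=r.grab_frame("scene"); cv2.imwrite("pics/s2.png",s)
g=cv2.cvtColor(f,cv2.COLOR_BGR2GRAY)
bar=[.574,-.3035,.209]; print("bar px pred",proj(ci,[bar]))
hs=cv2.cvtColor(f,cv2.COLOR_BGR2HSV); B=cv2.inRange(hs[0:140,200:330],(100,110,20),(125,255,255)); ys,xs=np.nonzero(B); print("blue grip",xs.min()+200,xs.max()+200,ys.min(),ys.max(),xs.mean()+200)
d=np.array([np.cos(np.radians(-96.5)),np.sin(np.radians(-96.5)),0]); G=p+d*.0063-[0,0,.0084]
print("basket grip",G,"tip/top/back px",proj(ci,[G+d*.012+[0,0,.0385],G+[0,0,.068],G-d*.014+[0,0,.05]]).round(0).tolist())
print("rows")
for c in (245,290): print(c,[(y,int(g[y,c])) for y in range(90,175,3)])
```

```text
t 22.93 tcp [ 0.5704 -0.212   0.1922] yaw -96.7 pitch 37.6 yz 0.001 j [ 0.28  0.65 -0.58  1.84  1.16  1.5   2.17] F [-0.1  0.1 -4. ] w 0.0085
[251 238  26  64 529] [263.7 274.7]
bar px pred [[236.82646282 107.35814594]]
blue grip 204 233 0 23 218.34069400630915
basket grip [ 0.56971798 -0.21829303  0.18380791] tip/top/back px [[262.0, 206.0], [262.0, 188.0], [262.0, 257.0]]
rows
245 [(90, 188), (93, 192), (96, 195), (99, 191), (102, 191), (105, 131), (108, 141), (111, 91), (114, 125), (117, 148), (120, 107), (123, 106), (126, 106), (129, 106), (132, 106), (135, 106), (138, 104), (141, 103), (144, 105), (147, 104), (150, 106), (153, 107), (156, 106), (159, 104), (162, 105), (165, 108), (168, 107), (171, 108), (174, 110)]
290 [(90, 192), (93, 190), (96, 190), (99, 197), (102, 191), (105, 192), (108, 194), (111, 195), (114, 193), (117, 175), (120, 105), (123, 107), (126, 106), (129, 107), (132, 108), (135, 106), (138, 108), (141, 108), (144, 108), (147, 106), (150, 106), (153, 106), (156, 108), (159, 108), (162, 108), (165, 110), (168, 110), (171, 109), (174, 109)]
```

Run:
```python
import cv2,numpy as np
f=cv2.imread("pics/last.png"); g=cv2.cvtColor(f,cv2.COLOR_BGR2GRAY); h=cv2.cvtColor(f,cv2.COLOR_BGR2HSV)
for y in range(0,124,3):
    print("%3d "%y+"".join(('B' if 95<h[y,x,0]<128 and h[y,x,1]>100 and h[y,x,2]>20 else "#%+-. "[min(5,g[y,x]//40)]) for x in range(190,290)))
```

```text
0 %%%##%%%%%%%%%BBBBBBBBBBBBBBBBBBBBBBBBBBBBB%++%#%+++++++++++%##%++++++++++%%#%%+%%%%%%%%%%##%%%%%%%%
  3 ++%##%+++++++%BBBBBBBBBBBBBBBBBBBBBBBBBBBBBB%%%##%%%%%%%%%%%%%##%%%%%%+++++%%#%+++++++++++%##%++++++
  6 %%%##%%%%%%%%%%BBBBBBBBBBBBBBBBBBBBBBBBBBBB%+++%#%+++++++++++%%#%+++++++++++%##%++++++%++%%%##%%%%%%
  9 ++%##%++++++++%BBBBBBBBBBBBBBBBBBBBBBBBBBBB%%%%###%%%%%%%%%%########################################
 12 %%####%%#######BBBBBBBBBBBBBBBBBBBBBBBBBBBB#########################################################
 15 ###############BBBBBBBBBBBBBBBBBBBBBBBBBBBB#########################################################
 18 ###############BBBBBBBBBBBBBBBBBBBBBBBBBB%++%%###########################################%%%%%%%%%%%
 21 ############%%%%%BBBBBBBBBBBBBBBBBBBBBBBB%%++-+++%%%%++++++++++++++----.............................
 24 %%+++++%%%%%%%%%%%%%%%%%%%%%%+--++%%%%%%%%%%+++++-----..............................................
 27 ....-++%%%%%%%%%%%%%%%%%%+-.........-+%%%%%%%++++++++-----..........................................
 30 --+%%%%%%%%%%%%%%%%%%+-.................-+%%%%%%
[... 2607 characters left out ...]
++++++++++++++++++------------------------.........-+%%%%%%%+-........
108 ++++++++++++--++%%+++++++++%%%%%%%%%%%%%%+%%%%++++--------------------++++++++++-+%%%%%%%%+.........
111 %%%%%%%%%%%%%%%%%%%%%%%%%%%%%%%%%%%%%%%%%%%%%%%%+++++++++++++++++++++++++++++++++++%%%%%%%-.........
114 ........................................---------------------+++++++++++++++++++%%%%%%%++-..........
117 +++++++-+++----+-+---------------------------------------------.-------.............................
120 ++++++++++++++++++++++++++++++++++++++++++++++++++++++++++++++++++++++++++++++++++++++++++++++++++++
123 ++++++++++++++++++++++++++++++++++++++++++++++++++++++++++++++++++++++++++++++++++++++++++++++++++++
```

Run:
```python
from bl import *
where(); ci=r.camera_info("wrist"); f=cv2.imread("pics/last.png"); g=cv2.cvtColor(f,cv2.COLOR_BGR2GRAY)
for y in range(24,124,6): print("%3d "%y+"".join("#%+-. "[min(5,g[y,x]//40)] for x in range(120,220)))
for psi,b in((-96,[.574,-.3035,.209]),(-96,[.577,-.2985,.209]),(-85,[.574,-.3035,.209]),(-96,[.578,-.291,.209])):
    a=np.radians(psi); Y=np.array([-np.sin(a),np.cos(a),0]);X=np.array([np.cos(a),np.sin(a),0]);Z=np.array([0,0,1]);b=np.array(b)
    print(psi,b,"bar,corners outer",proj(ci,[b,b+.0275*Y,b-.0275*Y]).round(0).tolist(),"grip bottom L/R front",proj(ci,[b+.05*Z-.007*X+s*.005*Y for s in(1,-1)]).round(0).tolist())
```

```text
t 23.02 tcp [ 0.5705 -0.2105  0.1923] yaw -96.5 pitch 37.6 yz 0.001 j [ 0.28  0.65 -0.59  1.84  1.16  1.5   2.17] F [ 0.1 -0.1 -2.2] w 0.0089
 24 .........+###################################################%%%%%%%%%%%+++++%%%%%%%%%%%%%%%%%%%%%%+
 30 ......................................................................--+%%%%%%%%%%%%%%%%%%+-.......
 36 ...............................................................--++++%%%%%%%%%%%%%%+-...............
 42 .......................................................----+++++++%%%%%%%%%+-.......................
 48 ................................................----++++++%%%%%%%%%+-...............................
 54 .............................................-++++%%%%%%%%++-.......................................
 60 ...............................................+%%%%%%%%%+..........................................
 66 %+-.............................................-%%%%%%%%%+-........................................
 72 %%%%+.............................................+%%%%%%%%%+.......................................
 78 %%%%%%+-.
[... 722 characters left out ...]
120 +++++++++++%%%%%%%%%%%%%%+++++++++++++++++++++++++++++++++++++++++++++++++++++++++++++++++++++++++++
-96 [ 0.574  -0.3035  0.209 ] bar,corners outer [[237.0, 106.0], [188.0, 106.0], [287.0, 105.0]] grip bottom L/R front [[216.0, 22.0], [241.0, 22.0]]
-96 [ 0.577  -0.2985  0.209 ] bar,corners outer [[232.0, 112.0], [182.0, 112.0], [282.0, 112.0]] grip bottom L/R front [[209.0, 29.0], [234.0, 29.0]]
-85 [ 0.574  -0.3035  0.209 ] bar,corners outer [[237.0, 106.0], [187.0, 112.0], [285.0, 99.0]] grip bottom L/R front [[220.0, 24.0], [244.0, 21.0]]
-96 [ 0.578 -0.291  0.209] bar,corners outer [[231.0, 122.0], [180.0, 122.0], [283.0, 122.0]] grip bottom L/R front [[207.0, 40.0], [233.0, 40.0]]
```

Run:
```python
from bl import *
p,q=now(); ci=r.camera_info("wrist"); f=cv2.imread("pics/last.png"); g=cv2.cvtColor(f,cv2.COLOR_BGR2GRAY)
for y in range(150,250,5): print("%3d "%y+"".join("#%+-. "[min(5,g[y,x]//40)] for x in range(240,290)))
d=np.array([np.cos(np.radians(-96.5)),np.sin(np.radians(-96.5)),0]);Z=np.array([0,0,1])
for fo,dn in((.0063,.0084),(.0043,.0084),(.0063,.0064)):
    G=p+d*fo-Z*dn
    print(fo,dn,"arc rows",[(x,h,proj(ci,[G+d*x*.001+Z*h*.001])[0,1].round(0)) for x,h in((0,68),(6,67),(12,63),(14.5,57),(14.5,45),(12,38.5))],"orange topback,topfront,botfront",[proj(ci,[G+d*x*.001+Z*h*.001])[0,1].round(0) for x,h in((7,21),(-7,21),(-7,-21))])
```

```text
150 ++++++++++++++++++++++++++++++++++++++++++++++++++
155 ++++++++++++++++++++++++++++++++++++++++++++++++++
160 ++++++++++++++++++++++++++++++++++++++++++++++++++
165 ++++++++++++++++++++++++++++++++++++++++++++++++++
170 +++++++++++++++++++++-------++++++++++++++++++++++
175 +++++++++++++++++++-----------++++++++++++++++++++
180 +++++++++++++++++++-----------++++++++++++++++++++
185 +++++++++++++++++++-----------++++++++++++++++++++
190 ++++++++++++++++++-----...-----+++++++++++++++++++
195 ++++++++++++++++++-----...-----+++++++++++++++++++
200 ++++++++++++++++++-----...-----+++++++++++++++++++
205 ++++++++++++++++++-----...-----+++++++++++++++++++
210 %%%%%%%%%%%%%%%%++-----...----++%%%%%%%%%%%%%%%%%%
215 ----++---------+++-----...-----++++-----++++++++++
220 ...............-++-----...-----+-.................
225 +++-...........-++++--------++++-.................
230 +++++-.........-++++++++++++++++-.................
235 +++++++--..-----++++++++++++++++-.................
240 ----------+%%++++++++++++++++++++++%%+---------...
245 ----------+%%++++++++++++++++++++++%%++-----------

[... 178 characters left out ...]
.5, np.float64(206.0))] orange topback,topfront,botfront [np.float64(237.0), np.float64(269.0), np.float64(299.0)]
0.0043 0.0084 arc rows [(0, 68, np.float64(194.0)), (6, 67, np.float64(179.0)), (12, 63, np.float64(172.0)), (14.5, 57, np.float64(177.0)), (14.5, 45, np.float64(196.0)), (12, 38.5, np.float64(210.0))] orange topback,topfront,botfront [np.float64(242.0), np.float64(274.0), np.float64(303.0)]
0.0063 0.0064 arc rows [(0, 68, np.float64(184.0)), (6, 67, np.float64(170.0)), (12, 63, np.float64(163.0)), (14.5, 57, np.float64(168.0)), (14.5, 45, np.float64(188.0)), (12, 38.5, np.float64(203.0))] orange topback,topfront,botfront [np.float64(235.0), np.float64(267.0), np.float64(298.0)]
```

```bash
cat > t.py <<'E'
from bl import *
d=np.array([np.cos(np.radians(-98)),np.sin(np.radians(-98)),0]);Z=np.array([0,0,1.]); Q=ori(-98,37.6)
bar=np.array([.580,-.300,.2095])
def T(fwd,h): # tcp so that bar is fwd m ahead of grip centre line and h above grip
    return bar-d*(fwd+.0063)+Z*(.0084-h)
E
python3 - <<'E'
from t import *
print(T(.045,.0305)); plan2([(T(.045,.0305),Q)],-1,step=12)
E
```

```text
[ 0.58713958 -0.24919925  0.1874    ]
4 [{"rx":-0.3,"ry":0,"rz":0.2,"dx":4.6,"dy":-5.2,"dz":8.0,"gripper":-1},{"rx":-0.3,"ry":0,"rz":0.2,"dx":4.6,"dy":-5.3,"dz":8.0,"gripper":-1},{"rx":-0.3,"ry":0,"rz":0.3,"dx":4.6,"dy":-5.4,"dz":7.9,"gripper":-1},{"rx":-0.3,"ry":0,"rz":0.2,"dx":4.5,"dy":-5.4,"dz":7.9,"gripper":-1}]
```

>>> {"api": "step_arm", "payload": {
  "moves": [
    {"rx":-0.3,"ry":0,"rz":0.2,"dx":4.6,"dy":-5.3,"dz":8,"gripper":-1},
    {"rx":-0.3,"ry":0,"rz":0.2,"dx":4.6,"dy":-5.3,"dz":8,"gripper":-1},
    {"rx":-0.3,"ry":0,"rz":0.2,"dx":4.6,"dy":-5.3,"dz":8,"gripper":-1},
    {"rx":-0.3,"ry":0,"rz":0.2,"dx":4.6,"dy":-5.3,"dz":8,"gripper":-1},
    {"rx":0,"ry":0,"rz":0,"dx":0,"dy":0,"dz":0,"gripper":-1},
    {"rx":0,"ry":0,"rz":0,"dx":0,"dy":0,"dz":0,"gripper":-1}
  ]
}}

```text
clock: 23.78
tcp_pos: [0.587, -0.2497, 0.1873]
orientation: [1.538, -1.766, 0.754]
contact_force: [-0.2, 0.4, -2.2]
grip_width: 0.009
gripper_force: 58.5
```

Run:
```python
from t import *
where(); p,q=now(); ci=r.camera_info("wrist"); f=r.grab_frame("wrist"); cv2.imwrite("pics/e1.png",f); s=r.grab_frame("scene"); cv2.imwrite("pics/e1s.png",s); g=cv2.cvtColor(f,cv2.COLOR_BGR2GRAY)
print("bar pred",proj(ci,[bar,bar+np.array([-d[1],d[0],0])*.0275,bar-np.array([-d[1],d[0],0])*.0275]).round(0).tolist())
for y in range(90,225,5): print("%3d "%y+"".join("#%+-. "[min(5,g[y,x]//40)] for x in range(190,340,2)))
G=cv2.cvtColor(s,cv2.COLOR_BGR2GRAY)
print("scene px: bar,tip,top",proj(r.camera_info("scene"),[bar,p+d*.0183+Z*.0301,p+d*.0063+Z*.0596]).round(1).tolist())
for y in range(165,225,2): print("%3d "%y+"".join("#%+-. "[min(5,G[y,x]//36)] for x in range(95,175)))
```

```text
t 23.77 tcp [ 0.587  -0.2497  0.1873] yaw -98.1 pitch 37.6 yz 0.002 j [ 0.32  0.68 -0.56  1.79  1.18  1.48  2.21] F [-0.2  0.4 -2.2] w 0.009
bar pred [[262.0, 156.0], [203.0, 156.0], [321.0, 156.0]]
 90 .....----++++%%%%+-..............  ......... ..............-%%%%+++++---.. 
 95 ....+++++%%%%+. ...............................................+%%%%++++---
100    .%%%%%%- ............... .. .. .. .... .........................+%%%%+++
105 ..  -%%%%%+.....  ................ ...................... . . ......%%%%%%.
110   . .%%%%%%. ..................   .....   ................. .......+%%%%%- 
115 .  . -%%%%%+.    .... ...   ......   ..... ..... .... ........  ..-%%%%%+..
120      .%%%%%%.. ......   ............. ......... ..................+%%%%%. .
125 . ....-%%%%%- .    .............  .....   ............... .......-%%%%%-   
130  .    .+%%%%+.   .....  ..   .. ..  .......  .  ....  ...........%%%%%+... 
135 ++++++++%%%%%+++++++++++++++++++++++++++++++++++++++++++++... ..-%%%%%.  . 
140 ++++++++%%%%%%++++++++++++++++++++++++++++++++++++++++++++- ....%%%%%+    .
145 +++++++++%%%%%+++
[... 3179 characters left out ...]
%-...-%%%%%%%%%%%%++
209 ... .. .  .                  ...     .+%%+++%%%%%%%+%%%-..          ......-+++++
211 .. ......                             .-+%%%%%%%%+-  ..                   .+++++
213 .........                               .%%%%%%%%%+-..                    .+++++
215 .                                           .+%%%%+++++++--..             .-++++
217                                         .--+++++++++++++++++%+..           .%+++
219                                      .-+++++++++++++++++++++++++-.         .%+++
221             .---.                 .-++++++-+%%%%%%%%%%%++++++++++-          -+++
223 .      ..--++++++---.            .-++++++-+%%%%%%%%%%%%%++++++++%+          -%++
```

>>> {"api": "step_arm", "payload": {
  "moves": [
    {"rx":0,"ry":0,"rz":0,"dx":4.9,"dy":0,"dz":6.3,"gripper":-1},
    {"rx":0,"ry":0,"rz":0,"dx":4.9,"dy":0,"dz":6.3,"gripper":-1},
    {"rx":0,"ry":0,"rz":0,"dx":4.9,"dy":0,"dz":6.3,"gripper":-1},
    {"rx":0,"ry":0,"rz":0,"dx":4.9,"dy":0,"dz":6.3,"gripper":-1},
    {"rx":0,"ry":0,"rz":0,"dx":4.9,"dy":0,"dz":6.3,"gripper":-1},
    {"rx":0,"ry":0,"rz":0,"dx":0,"dy":0,"dz":0,"gripper":-1},
    {"rx":0,"ry":0,"rz":0,"dx":0,"dy":0,"dz":0,"gripper":-1}
  ]
}}

```text
clock: 24.75
tcp_pos: [0.5816, -0.2893, 0.1876]
orientation: [1.538, -1.767, 0.755]
contact_force: [0.6, -0.4, -1.7]
grip_width: 0.0089
gripper_force: 58.6
```

```bash
cat >> t.py <<'E'
def look(tag,pr=(165,250)):
    where(); p,q=now(); ci=r.camera_info("wrist"); f=r.grab_frame("wrist"); cv2.imwrite(f"pics/{tag}w.png",f); s=r.grab_frame("scene"); cv2.imwrite(f"pics/{tag}s.png",s); g=cv2.cvtColor(f,cv2.COLOR_BGR2GRAY)
    G=p+d*.0063-Z*.0084
    print("bar ahead/above grip",((bar-G)@d*1000).round(1),((bar-G)[2]*1000).round(1),"bar pred",proj(ci,[bar]).round(0).tolist(),"tip,seat",proj(ci,[G+d*.012+Z*.0385,G+Z*.0605]).round(0).tolist())
    for y in range(*pr,4): print("%3d "%y+"".join("#%+-. "[min(5,g[y,x]//40)] for x in range(190,340,2)))
    I=cv2.cvtColor(s,cv2.COLOR_BGR2GRAY); v=np.array([I[y,int(95+(y-20)*.17)-3:int(95+(y-20)*.17)+4].mean() for y in range(40,75)])
    print("tube",v.round(0).astype(int).tolist())
E
python3 -c "
from t import *
look('e2',(140,250))"
```

```text
t 24.75 tcp [ 0.5816 -0.2893  0.1876] yaw -98.1 pitch 37.6 yz 0.002 j [ 0.37  0.67 -0.54  1.8   1.22  1.44  2.24] F [ 0.6 -0.4 -1.7] w 0.0089
bar ahead/above grip 4.6 30.3 bar pred [[262.0, 233.0]] tip,seat [[262.0, 206.0], [262.0, 202.0]]
140                               .####################-                       
144                            .-%%####################+.                      
148                        .-+%%%%%###################%--+++.                  
152                    .-++%%%%%%%%###################%-------+-.              
156 -----------------++++++%%%%%%%%###################%+++---------.           
160 ----------++++++++%%%%%%%%%%%%%++++++%%%%%%%%%%%%%%%%+++++--------..       
164 --+---------++++%%%%%%%%%%%++---+------------------++%%%%+++++--------.    
168 -------------++%%%%%%%%++----------+-----+-------------++%%%%+++++--------.
172 ---------+++++%%%%++----+--------++++++++------------------++%%%++++++-----
176 -----+++++%%%%++------+-+-++-+---+%%%%%%%++++--------------+-  .-%%%+++++--
180 -++++%%%%++----------+--+----+--++%%%%%%%+--------------
[... 825 characters left out ...]
--+%%%%%%++++++++++++++++++++++%+------++++++++++++++++++++++++++-+%%%%%%+
228 ----+%%%%+--+++----..-++++++++++%++++---++++-.....--........+++++++-%%%%%+.
232 %+--++%%++++++++++++++++++++++%%%++++---+%%%+++-++----+++-----------+%%%%. 
236 %%%+++++++++++++++--------+++++++++++---+++++++++------++++++++-...----.   
240 %%%%++++++++++++++-------++++++#%++++--++%%%+++++-------------+-           
244 +%%%%%%+++++++++++---+++++++++%#%++++---+%%%%%+%+....----------+           
248 --+%%%%%%++++++++++%####%+++%%%#%+++----+++%%%%%%%####%--------+           
tube [80, 80, 81, 81, 80, 81, 82, 84, 48, 18, 21, 50, 81, 54, 60, 81, 57, 80, 62, 53, 81, 62, 75, 72, 49, 80, 68, 58, 39, 33, 33, 34, 34, 34, 34]
```

>>> {"api": "step_arm", "payload": {
  "moves": [
    {"rx":0,"ry":0,"rz":0,"dx":-4,"dy":0,"dz":3,"gripper":-1},
    {"rx":0,"ry":0,"rz":0,"dx":-4,"dy":0,"dz":3.1,"gripper":-1},
    {"rx":0,"ry":0,"rz":0,"dx":-4,"dy":0,"dz":3.1,"gripper":-1},
    {"rx":0,"ry":0,"rz":0,"dx":-4,"dy":0,"dz":3,"gripper":-1},
    {"rx":0,"ry":0,"rz":0,"dx":0,"dy":0,"dz":0,"gripper":-1},
    {"rx":0,"ry":0,"rz":0,"dx":0,"dy":0,"dz":0,"gripper":-1}
  ]
}}

```text
clock: 25.6
tcp_pos: [0.5816, -0.2895, 0.1678]
orientation: [1.537, -1.767, 0.755]
contact_force: [-0.6, -1.0, -1.0]
grip_width: 0.0084
gripper_force: 58.6
```

```bash
cat >> t.py <<'E'
CS=r.camera_info("scene")
def pointer(s):
    I=cv2.cvtColor(s,cv2.COLOR_BGR2GRAY).astype(float)
    ys=np.arange(40,66); v=np.array([I[y,int(95+(y-20)*.17)-3:int(95+(y-20)*.17)+4].mean() for y in ys])
    w=np.clip(50-v,0,None); return (w*ys).sum()/w.sum() if w.sum()>0 else None, v.round(0).astype(int).tolist()
def quick(tag):
    where(); F=np.array(r.get_obs()['contact_force']); p,_=now()
    s=r.grab_frame("scene"); cv2.imwrite(f"pics/{tag}s.png",s); print("ptr",pointer(s)); F2=np.array(r.get_obs()['contact_force']); s=r.grab_frame("scene"); F3=np.array(r.get_obs()['contact_force'])
    print("Fz",F[2].round(1),F2[2].round(1),F3[2].round(1),"D mm",((.1876-p[2])*1000).round(1))
E
python3 - <<'E'
from t import *
quick('f1')
for n in('scene0','h3s','h4s','h5s','e2s'): print(n,pointer(cv2.imread(f"pics/{n}.png"))[0])
a=proj(CS,[[.578,-.30,.60],[.578,-.30,.55]]); print(a)
E
```

```text
t 25.6 tcp [ 0.5816 -0.2895  0.1678] yaw -98.1 pitch 37.6 yz 0.002 j [ 0.37  0.7  -0.53  1.81  1.23  1.42  2.21] F [-0.6 -1.  -1. ] w 0.0084
ptr (np.float64(52.72769953051643), [79, 80, 81, 81, 81, 81, 82, 83, 45, 73, 81, 58, 36, 16, 43, 81, 58, 80, 62, 53, 81, 62, 75, 73, 49, 80])
Fz -1.0 -1.1 -0.2 D mm 19.8
scene0 49.293248945147674
h3s 48.21654501216545
h4s 49.107231920199496
h5s 49.77242888402627
e2s 49.68514412416852
[[92.0747368  17.04887263]
 [97.52580488 44.33182238]]
```

>>> {"api": "step_arm", "payload": {
  "moves": [
    {"rx":0,"ry":0,"rz":0,"dx":-2.4,"dy":0,"dz":1.8,"gripper":-1},
    {"rx":0,"ry":0,"rz":0,"dx":-2.4,"dy":0,"dz":1.8,"gripper":-1},
    {"rx":0,"ry":0,"rz":0,"dx":-2.4,"dy":0,"dz":1.9,"gripper":-1},
    {"rx":0,"ry":0,"rz":0,"dx":0,"dy":0,"dz":0,"gripper":-1}
  ]
}}

```text
clock: 26.2
tcp_pos: [0.5814, -0.2895, 0.1584]
orientation: [1.537, -1.766, 0.755]
contact_force: [-0.3, 0.3, 2.7]
grip_width: 0.0089
gripper_force: 58.9
```

```bash
cat >> t.py <<'E'
def pointer(s):
    I=cv2.cvtColor(s,cv2.COLOR_BGR2GRAY).astype(float)
    ys=np.arange(42,72); v=np.array([I[y,int(95+(y-20)*.17)-3:int(95+(y-20)*.17)+4].mean() for y in ys])
    k=int(np.argmin(v[:-2])); a=slice(max(0,k-2),k+3); w=np.clip(70-v[a],0,None); c=(w*ys[a]).sum()/w.sum()
    return "B mm",(3.3+(c-49.5)/.546).round(1),int(v[k])
E
python3 - <<'E'
from t import *
for n in('h3s','h4s','h5s','e2s','f1s'): print(n,pointer(cv2.imread(f"pics/{n}.png")))
quick('f2')
E
```

```text
h3s ('B mm', np.float64(-0.0), 10)
h4s ('B mm', np.float64(2.3), 11)
h5s ('B mm', np.float64(3.2), 17)
e2s ('B mm', np.float64(3.2), 18)
f1s ('B mm', np.float64(9.3), 16)
t 26.2 tcp [ 0.5814 -0.2895  0.1584] yaw -98.1 pitch 37.5 yz 0.002 j [ 0.36  0.71 -0.53  1.81  1.24  1.42  2.2 ] F [-0.3  0.3  2.7] w 0.0089
ptr ('B mm', np.float64(18.1), 11)
Fz 2.7 2.0 2.3 D mm 29.2
```

>>> {"api": "step_arm", "payload": {
  "moves": [
    {"rx":0,"ry":0,"rz":0,"dx":-1.6,"dy":0,"dz":1.2,"gripper":-1},
    {"rx":0,"ry":0,"rz":0,"dx":-1.6,"dy":0,"dz":1.2,"gripper":-1},
    {"rx":0,"ry":0,"rz":0,"dx":0,"dy":0,"dz":0,"gripper":-1}
  ]
}}

```text
clock: 26.68
tcp_pos: [0.5814, -0.2894, 0.1545]
orientation: [1.537, -1.766, 0.755]
contact_force: [-0.1, -0.2, 4.3]
grip_width: 0.0086
gripper_force: 59.0
```

```bash
python3 -c "
from t import *
quick('f3')"
```

```text
t 26.68 tcp [ 0.5814 -0.2894  0.1545] yaw -98.1 pitch 37.6 yz 0.002 j [ 0.36  0.71 -0.52  1.81  1.24  1.42  2.19] F [-0.1 -0.2  4.3] w 0.0086
ptr ('B mm', np.float64(22.2), 15)
Fz 4.3 4.1 4.3 D mm 33.1
```

>>> {"api": "step_arm", "payload": {
  "moves": [
    {"rx":0,"ry":0,"rz":0,"dx":-1.2,"dy":0,"dz":0.9,"gripper":-1},
    {"rx":0,"ry":0,"rz":0,"dx":0,"dy":0,"dz":0,"gripper":-1}
  ]
}}

```text
clock: 27.02
tcp_pos: [0.5814, -0.2894, 0.153]
orientation: [1.538, -1.766, 0.755]
contact_force: [-0.3, 0.2, 4.1]
grip_width: 0.0087
gripper_force: 59.0
```

```bash
python3 -c "
from t import *
quick('f4')"
```

```text
t 27.02 tcp [ 0.5814 -0.2894  0.153 ] yaw -98.1 pitch 37.6 yz 0.002 j [ 0.36  0.72 -0.52  1.81  1.24  1.42  2.19] F [-0.3  0.2  4.1] w 0.0087
ptr ('B mm', np.float64(22.7), 13)
Fz 4.1 3.7 5.0 D mm 34.6
```

>>> {"api": "step_arm", "payload": {
  "moves": [
    {"rx":0,"ry":0,"rz":0,"dx":-1.2,"dy":0,"dz":0.9,"gripper":-1},
    {"rx":0,"ry":0,"rz":0,"dx":0,"dy":0,"dz":0,"gripper":-1}
  ]
}}

```text
clock: 27.38
tcp_pos: [0.5814, -0.2893, 0.1514]
orientation: [1.538, -1.766, 0.755]
contact_force: [0.2, 0.3, 4.5]
grip_width: 0.0083
gripper_force: 59.0
```

```bash
python3 -c "
from t import *
quick('f5')"
```

```text
t 27.38 tcp [ 0.5814 -0.2893  0.1514] yaw -98.1 pitch 37.6 yz 0.002 j [ 0.36  0.72 -0.52  1.81  1.25  1.42  2.19] F [0.2 0.3 4.5] w 0.0083
ptr ('B mm', np.float64(22.8), 13)
Fz 4.5 4.2 3.8 D mm 36.2
```

>>> {"api": "step_arm", "payload": {
  "moves": [
    {"rx":0,"ry":0,"rz":0,"dx":-1.2,"dy":0,"dz":0.9,"gripper":-1},
    {"rx":0,"ry":0,"rz":0,"dx":0,"dy":0,"dz":0,"gripper":-1}
  ]
}}

```text
clock: 27.72
tcp_pos: [0.5814, -0.2893, 0.1499]
orientation: [1.538, -1.766, 0.755]
contact_force: [0.8, 0.0, 3.8]
grip_width: 0.0085
gripper_force: 59.0
```

```bash
python3 -c "
from t import *
quick('f6')"
```

```text
t 27.73 tcp [ 0.5814 -0.2893  0.1499] yaw -98.1 pitch 37.6 yz 0.002 j [ 0.36  0.72 -0.52  1.81  1.25  1.41  2.19] F [0.8 0.  3.8] w 0.0085
ptr ('B mm', np.float64(23.1), 11)
Fz 3.8 4.4 3.7 D mm 37.7
```

>>> {"api": "step_arm", "payload": {
  "moves": [
    {"rx":0,"ry":0,"rz":0,"dx":-1.2,"dy":0,"dz":0.9,"gripper":-1},
    {"rx":0,"ry":0,"rz":0,"dx":0,"dy":0,"dz":0,"gripper":-1}
  ]
}}

```text
clock: 28.08
tcp_pos: [0.5813, -0.2892, 0.1483]
orientation: [1.538, -1.766, 0.754]
contact_force: [0.5, -0.2, 3.3]
grip_width: 0.0087
gripper_force: 59.0
```

```bash
python3 -c "
from t import *
quick('f7')"
```

```text
t 28.07 tcp [ 0.5813 -0.2892  0.1483] yaw -98.1 pitch 37.6 yz 0.002 j [ 0.36  0.72 -0.52  1.81  1.25  1.41  2.18] F [ 0.5 -0.2  3.3] w 0.0087
ptr ('B mm', np.float64(22.5), 12)
Fz 3.3 2.7 -1.1 D mm 39.3
```

```bash
python3 -c "
from t import *
quick('f8')
look('f9',(165,250))"
```

```text
t 28.18 tcp [ 0.5813 -0.2891  0.1482] yaw -98.1 pitch 37.6 yz 0.002 j [ 0.36  0.72 -0.52  1.81  1.25  1.41  2.18] F [-0.1 -0.  -1.1] w 0.009
ptr ('B mm', np.float64(39.6), 33)
Fz -1.1 1.2 1.0 D mm 39.4
t 28.27 tcp [ 0.5812 -0.289   0.1479] yaw -98.1 pitch 37.6 yz 0.003 j [ 0.36  0.72 -0.52  1.81  1.25  1.41  2.18] F [-0.2 -0.3  1. ] w 0.0087
bar ahead/above grip 4.7 70.0 bar pred [[261.0, 171.0]] tip,seat [[262.0, 206.0], [262.0, 202.0]]
165 ++++++++++++++++++++++++++++++++++++-+++++++++++++-----------++            
169 ++++++++++++++++++++++++++++++++++++++++++++++++------------+++.           
173 +++++++++++++++++++++++++++++++++++++++++--------------------++-           
177 %++++++++++++++-++-+++++++++-+++-+++++++%+------------------+-+-           
181 %+++++++++++++++---+--++++++++-+++++++++%+--------------------++           
185 %%+++++++++++++---++++++++-----+++%+++++%+---------------------+.          
189 %%+++++++++++++++-+++++++++----+++%+++++%+---------------------+-          
193 %%%+++++++++--+++++++++++++++++++%%+++++%+++++++++-------------+-          
197 %%%+...-......
[... 547 characters left out ...]
%%+++++++++++++----------------+++-----++-----------------------+-        
229 %%%%%++++++++++-----------------++++++++++-----------------------+-        
233 %%%%%%%%++++++++----------------++++++++++------------------------+        
237 ++%%%%%%%++++++++--------++++++%%++++-++++%%+++++-----------------+.       
241 +++++%%%%%%%+++++++-----++++++%#%++++++++%%%++--------------------+-       
245 +----++%%%%%%%++++++++++++++++%#%++++++++%%%%++++-...-------------+-       
249 +++++++++%%%%%%%+++#####%+++++%#%++++++++%%#%%%%%%#####+--+++++---++       
tube [80, 80, 81, 81, 80, 81, 82, 83, 45, 74, 81, 58, 81, 58, 26, 14, 29, 81, 62, 54, 81, 62, 75, 73, 49, 80, 68, 58, 38, 33, 34, 34, 34, 34, 34]
```

>>> {"api": "step_arm", "payload": {
  "moves": [
    {"rx":0,"ry":0,"rz":0,"dx":0.8,"dy":0,"dz":-0.6,"gripper":-1},
    {"rx":0,"ry":0,"rz":0,"dx":0.8,"dy":0,"dz":-0.6,"gripper":-1},
    {"rx":0,"ry":0,"rz":0,"dx":0,"dy":0,"dz":0,"gripper":-1},
    {"rx":0,"ry":0,"rz":0,"dx":0,"dy":0,"dz":0,"gripper":-1}
  ]
}}

```text
clock: 28.88
tcp_pos: [0.5814, -0.2893, 0.1505]
orientation: [1.538, -1.767, 0.755]
contact_force: [-0.8, 0.5, -0.2]
grip_width: 0.0087
gripper_force: 59.0
```

```bash
python3 -c "
from t import *
quick('g1')
print(np.mean([ (r.grab_frame('scene'),r.get_obs()['contact_force'][2])[1] for _ in range(6)]))"
```

```text
t 28.88 tcp [ 0.5814 -0.2893  0.1505] yaw -98.1 pitch 37.6 yz 0.002 j [ 0.36  0.72 -0.52  1.81  1.25  1.41  2.19] F [-0.8  0.5 -0.2] w 0.0087
ptr ('B mm', np.float64(11.3), 13)
Fz -0.2 -0.4 0.6 D mm 37.1
0.41216001257287477
```

>>> {"api": "step_arm", "payload": {
  "moves": [
    {"rx":0,"ry":0,"rz":0,"dx":1.2,"dy":0,"dz":1.6,"gripper":-1},
    {"rx":0,"ry":0,"rz":0,"dx":1.2,"dy":0,"dz":1.6,"gripper":-1},
    {"rx":0,"ry":0,"rz":0,"dx":0,"dy":0,"dz":0,"gripper":-1},
    {"rx":0,"ry":0,"rz":0,"dx":0,"dy":0,"dz":0,"gripper":-1}
  ]
}}

```text
clock: 29.78
tcp_pos: [0.5809, -0.2933, 0.1505]
orientation: [1.537, -1.767, 0.755]
contact_force: [-0.4, 0.4, 0.3]
grip_width: 0.0087
gripper_force: 59.0
```

```bash
python3 -c "
from t import *
quick('g2')"
```

```text
t 29.77 tcp [ 0.5809 -0.2933  0.1505] yaw -98.1 pitch 37.6 yz 0.002 j [ 0.37  0.72 -0.52  1.81  1.25  1.41  2.19] F [-0.4  0.4  0.3] w 0.0087
ptr ('B mm', np.float64(11.1), 13)
Fz 0.3 0.7 -0.1 D mm 37.1
```

>>> {"api": "step_arm", "payload": {
  "grip_force": 20,
  "moves": [
    {"rx":0,"ry":0,"rz":0,"dx":0,"dy":0,"dz":0,"gripper":-1},
    {"rx":0,"ry":0,"rz":0,"dx":0,"dy":0,"dz":0,"gripper":-0.7},
    {"rx":0,"ry":0,"rz":0,"dx":0,"dy":0,"dz":0,"gripper":-0.5},
    {"rx":0,"ry":0,"rz":0,"dx":0,"dy":0,"dz":0,"gripper":-0.2},
    {"rx":0,"ry":0,"rz":0,"dx":0,"dy":0,"dz":0,"gripper":0},
    {"rx":0,"ry":0,"rz":0,"dx":0,"dy":0,"dz":0,"gripper":0},
    {"rx":0,"ry":0,"rz":0,"dx":-3,"dy":0,"dz":-4,"gripper":0},
    {"rx":0,"ry":0,"rz":0,"dx":-6,"dy":0,"dz":-8,"gripper":0},
    {"rx":0,"ry":0,"rz":0,"dx":-12,"dy":0,"dz":-16,"gripper":0},
    {"rx":0,"ry":0,"rz":0,"dx":-18,"dy":0,"dz":-24,"gripper":0},
    {"rx":0,"ry":0,"rz":0,"dx":-18,"dy":0,"dz":-24,"gripper":0},
    {"rx":0,"ry":0,"rz":0,"dx":-12,"dy":0,"dz":-16,"gripper":0},
    {"rx":0,"ry":0,"rz":0,"dx":0,"dy":0,"dz":0,"gripper":0},
    {"rx":0,"ry":0,"rz":0,"dx":0,"dy":0,"dz":0,"gripper":0}
  ]
}}

```text
clock: 31.62
tcp_pos: [0.5966, -0.1805, 0.1519]
orientation: [1.536, -1.766, 0.755]
contact_force: [-0.1, 0.5, 0.5]
grip_width: 0.0424
gripper_force: 0.0
```

```bash
cat >> t.py <<'E'
def watch(n=4):
    for i in range(n):
        f=r.grab_frame("scene"); hs=cv2.cvtColor(f[150:260,90:190],cv2.COLOR_BGR2HSV); m=cv2.inRange(hs,(4,150,50),(18,255,255)); ys,xs=np.nonzero(m)
        print(round(r.get_obs()['clock'],2),"orange+rock",len(xs),(xs.mean()+90).round(1) if len(xs) else None,(ys.mean()+150).round(1) if len(xs) else None,pointer(f))
    cv2.imwrite("pics/fin.png",f)
E
python3 -c "
from t import *
where(); watch(6)"
```

```text
t 31.62 tcp [ 0.5966 -0.1805  0.1519] yaw -98.1 pitch 37.5 yz 0.002 j [ 0.22  0.75 -0.57  1.77  1.15  1.53  2.1 ] F [-0.1  0.5  0.5] w 0.0424
31.68 orange+rock 0 None None ('B mm', np.float64(9.7), 21)
31.73 orange+rock 0 None None ('B mm', np.float64(9.7), 20)
31.77 orange+rock 0 None None ('B mm', np.float64(9.7), 21)
31.82 orange+rock 0 None None ('B mm', np.float64(9.7), 20)
31.88 orange+rock 0 None None ('B mm', np.float64(9.8), 20)
31.93 orange+rock 0 None None ('B mm', np.float64(9.7), 21)
```

>>> {"api": "step_arm", "payload": {
  "moves": [
    {"rx":0,"ry":0,"rz":0,"dx":0,"dy":0,"dz":-15,"gripper":0},
    {"rx":0,"ry":0,"rz":0,"dx":0,"dy":0,"dz":-15,"gripper":0},
    {"rx":0,"ry":0,"rz":0,"dx":0,"dy":0,"dz":0,"gripper":0},
    {"rx":0,"ry":0,"rz":0,"dx":0,"dy":0,"dz":0,"gripper":0},
    {"rx":0,"ry":0,"rz":0,"dx":0,"dy":0,"dz":0,"gripper":0},
    {"rx":0,"ry":0,"rz":0,"dx":0,"dy":0,"dz":0,"gripper":0},
    {"rx":0,"ry":0,"rz":0,"dx":0,"dy":0,"dz":0,"gripper":0},
    {"rx":0,"ry":0,"rz":0,"dx":0,"dy":0,"dz":0,"gripper":0},
    {"rx":0,"ry":0,"rz":0,"dx":0,"dy":0,"dz":0,"gripper":0},
    {"rx":0,"ry":0,"rz":0,"dx":0,"dy":0,"dz":0,"gripper":0},
    {"rx":0,"ry":0,"rz":0,"dx":0,"dy":0,"dz":0,"gripper":0},
    {"rx":0,"ry":0,"rz":0,"dx":0,"dy":0,"dz":0,"gripper":0},
    {"rx":0,"ry":0,"rz":0,"dx":0,"dy":0,"dz":0,"gripper":0},
    {"rx":0,"ry":0,"rz":0,"dx":0,"dy":0,"dz":0,"gripper":0},
    {"rx":0,"ry":0,"rz":0,"dx":0,"dy":0,"dz":0,"gripper":0},
    {"rx":0,"ry":0,"rz":0,"dx":0,"dy":0,"dz":0,"gripper":0}
  ]
}}

```text
clock: 33.92
tcp_pos: [0.6002, -0.1558, 0.1702]
orientation: [1.538, -1.767, 0.755]
contact_force: [0.0, -0.9, -0.3]
grip_width: 0.0426
gripper_force: 0.0
```

Run:
```python
from t import *
where(); ci=r.camera_info("wrist")
for k in range(8):
    f=r.grab_frame("wrist"); hs=cv2.cvtColor(f,cv2.COLOR_BGR2HSV)
    out=[]
    for lo,hi in(((4,150,50),(18,255,255)),((100,110,20),(125,255,255))):
        n,l,st,c=cv2.connectedComponentsWithStats(cv2.inRange(hs,lo,hi))
        out.append([(st[i,:5].tolist(),c[i].round(1).tolist()) for i in range(1,n) if st[i,4]>60 and 200<c[i][0]<320])
    if k%7==0: print(out)
    else: print([o[0][1] for o in out if o])
print(pointer(r.grab_frame("scene")))
g=cv2.cvtColor(f,cv2.COLOR_BGR2GRAY)
for y in range(0,240,6): print("%3d "%y+"".join(("O" if 4<=hs[y,x,0]<=18 and hs[y,x,1]>130 else 'B' if 98<hs[y,x,0]<126 and hs[y,x,1]>110 else "#%+-. "[min(5,g[y,x]//40)]) for x in range(190,340,2)))
```

```text
t 33.92 tcp [ 0.6002 -0.1558  0.1702] yaw -98.1 pitch 37.6 yz 0.002 j [ 0.19  0.73 -0.59  1.75  1.12  1.57  2.11] F [ 0.  -0.9 -0.3] w 0.0426
[[([244, 76, 41, 94, 1729], [264.2, 136.8])], []]
[[264.1, 136.9]]
[[264.1, 136.9]]
[[264.2, 136.9]]
[[264.1, 136.9]]
[[264.1, 136.9]]
[[264.1, 136.8]]
[[([244, 76, 41, 94, 1733], [264.2, 136.9])], []]
('B mm', np.float64(9.7), 20)
  0 ................%%%%.......................................+%%%%+++++++++++
  6 ................+%%%-......................................+%%%%+++++++++++
 12 ................-%%%+...............-%+-...................%%%%.+++++++++++
 18 .................%%%+...............++++..................-%%%+..++++++++++
 24 .................+%%++++++++++++%%%%+--+%%+++++++++++++++++%%%....-%+++++++
 30 ....................................++++-...........................+++++++
 36 ....................................++++-............................-%++++
 42 ....................................++++-..............................%%%%
 48 ....................................%%%%...................................
 54 ..
[... 1773 characters left out ...]
......-++%%%%%%#%%%%%%##%%%%%%%%%%%%+.......................
192 ...................-++++++%%%%%%%%%%%##%%%%%%%+++++++......................
198 ..................-+++++%%%%%%%%%%%%%%%%%%%%%%+++++++-.....................
204 ..................-+%%++%%%%%%%%%%%%%%%%%%%%%%%%+++++-.....................
210 ................----++++%%%%%%%%%%%%%%%%%%%%%%%%%%++-......................
216 ...............---..-++++%%%%%%%%%%%%%%%%%%%%%%%%%-........................
222 ...............-------.--+%%%%%%%%%%%%%%%%%%%+++---........................
228 ..................--..-.--..---+-%++%%%+----------.........................
234 ....................---.....---.----------------...........................
```

The basket is hanging still with the rock in it, the bar lies in the top of the hook, and the balance reads 9.7 mm, so I'm handing in.

```bash
python3 -c "
from bench import r
print(r.hand_in())"
```

```text
the job is handed in; nothing more can be done
None
```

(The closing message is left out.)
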